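# Thin out the overfull label-roll tub and lid it

## Robot

A 6-joint arm with a two-finger parallel gripper is mounted at the origin on the work surface. World frame = base frame: x ahead of the robot, y to its left, z up, the work surface at z = 0. Lengths are in m, angles in rad, forces in N, time in s.
With the tool pointing down it reaches from about 0.325 to 0.75 m from the base axis. Payload 7.6 kg.
Tool frame: the origin (TCP) lies midway between the tips of the shut fingers; the grasp point (between the pads) lies 19 mm behind it (env.grasp_offset is the x of the grasp point in the tool frame, in m); x points along the fingers, y is the direction in which the jaws open and shut, and the axes are right-handed (so a half turn about x gives the same grasp; the last joint's range is limited). The gripper opens to 85 mm and grips with 20 to 120 N. Pads are 22 mm wide; open, the fingers measure 114 mm over their backs; the gripper's body (76 mm by 85 mm) begins 54 mm behind the grasp point. The pads swing forward as they close: fully open they stand 13 mm farther back than shut.
Start: joints at [1.133, 0.052, 1.401, -0, 1.689, -0.07], TCP at [0.189, 0.49, 0.231] pointing down, gripper open.
Joint ranges: [-2.9, 2.9], [-0.91, 2.17], [0.12, 2.37], [-1.06, 4.2], [0.26, 2.73], [-2.93, 2.93]. Speed limits (rad/s): [2.57, 2.57, 3.01, 3.14, 3.14, 3.14].

## Interface

Orientations are given as a unit quaternion [x, y, z, w].
In Python, from cell import sensors, eyes, order, env gives the robot as it stands.
- The arm moves only by the tool send_rows, never from a script. Its argument "motion" is a list of rows, each a list of 6 numbers: the shift along the world's x, y, z in m, then the turn, a rotation vector about the world's x, y, z in rad. In form: [[x, y, z, ax, ay, az], ...]. A call has 1 to 8 rows; each row shifts and turns the commanded pose from where the row before left it; what a row does not reach is not made up. A row lasts 1/12 s, in which the tool goes at most 41.7 mm and 7.16 degrees, less where a joint would pass 70% of its speed; a pose out of reach is approached as far as the arm can. A call with a gripper value outside its range is refused whole. "gripper" is the opening, from 0 (shut) to 1 (fully open), set as the call begins (left out, the last holds). The fingers move at their own pace and stop on an object; "squeeze" is the grip in N (left out, the last holds). Time passes only in rows, so rows that do not move let the fingers close. It gives the time, the measured TCP pose, the force and the opening at its end, in the units of the state.
- sensors.observe(): the state, without advancing time (a new reading comes with each control period).
- eyes.get_image(name): name is "side" or "top"; returns the picture (400x640x3 uint8, red, green, blue); there is no depth.
- eyes.get_calibration(name): a dict with "K" (3x3 intrinsics, pixels), "rvec" (rotation vector, rad) and "tvec" (3), from world to camera coordinates, as OpenCV has them. Camera axes: x right, y down, z forward; pixel columns grow to the right and rows downward; lengths in m; the calibration is good to about 2 mm. A picture is of the moment at which its call begins. get_calibration takes no time and is no camera call.
- order.hand_in(): hands the job in, once; it reports no verdict.
The state is a dict: "clock": time; "qpos": joint angles; "qd": joint speeds; "tau": joint torques, N m; "ee_pos": TCP position; "tcp_rot": TCP orientation; "wrist_force": force on the tool from outside, world axes, zero at the start; "ft_torque": the same for the moment, N m; "gripper_width": opening from 0.0 (shut) to 1.0 (fully open).
Only numpy, scipy, OpenCV 4.12 (cv2) and the standard library are available. Lean on these libraries where they do the work, as an engineer would, in place of code of your own. Each camera call takes 0.05 s, during which the arm holds its last target. There are 200 camera calls.

## Task

The label-roll tub is overfull and its lid cannot go on. Lift every roll of the second layer, above the fill line, out of the tub into the hand tray together with the stray roll if one stands on the table, leaving the bottom layer in place; then carry the tray over the steel stock bin and tip all its rolls in. Set the empty tray back flat on the table and put the lid on the tub, fully down on the rim, without knocking over the jar.

Things in the scene. Friction and masses are not known exactly. Their poses are not given: they have to be found in the camera images.
- tub: Fixed square open tub, cream plastic, 150 x 150 mm outside, 56 mm high, walls and floor 5 mm. A cross divider 4 mm thick parts it into four pockets centred at x, y = +-35 mm. Each pocket holds one label roll on its flat end, some a second one stacked on it. Origin: centre of the underside, on the table; x and y square to the walls, z up.
- tub_line (a point): Centre of the tub at the fill line, 46 mm above the table: the top of the cross divider, and a dark line around the inside of the walls, 10 mm below the rim.
- lid: Loose square lid, cream plastic, 0.18 to 0.35 kg, lying right way up on the table: a plug 132 x 132 x 8 mm that drops into the tub's 140 x 140 mm mouth, above it a plate 158 x 158 x 5 mm that rests on the rim. Fits in all four quarter turns. Origin: centre of the plug's underside, z up; fully seated it is 48 mm above the tub's origin.
- lid_grip (a point): Centre of the lid's upright grip bar, 29 mm above the lid's origin, on its axis; the bar is 14 mm thick (along x), 70 mm long (along y), 32 mm tall.
- tray: Loose hand tray, bare aluminium, 172 mm (x) by 110 mm (y), 0.25 to 0.5 kg empty. Floor 4 mm thick; walls 3 mm thick and 20 mm high on both sides and the +x end; the -x end is open, without a lip: the end to pour from. Rolls slide off when it tilts beyond about 35 degrees. Origin: centre of the underside, z up.
- tray_bar (a point): Centre of the tray's wooden carrying bar, 79 mm above the tray's origin, axes as the tray's: it runs along y over the middle, 108 mm long, 14 mm thick (x), 22 mm tall (top 90 mm above the table), between two posts 24 mm wide at the sides.
- bin: Fixed open stock bin of sheet steel, 180 x 180 mm outside, 100 mm high, walls and floor 4 mm. Origin: centre of the underside, on the table; x and y square to the walls, z up.
- jar: Bystander: loose closed glass jar, 50 mm across, 85 mm high, standing near the far side. Origin: centre of its underside, z up along its axis.
- upper1_mid (a point): Centre of a label roll of the second layer: a white paper roll with a brown core, 44 mm across, 38 mm tall, 50 g, at the start standing on its flat end upon another roll in the tub, so that its top is 81 mm above the table, 25 mm above the rim. The z axis is the roll's axis. None if absent.
- upper2_mid (a point): Centre of a label roll of the second layer: a white paper roll with a brown core, 44 mm across, 38 mm tall, 50 g, at the start standing on its flat end upon another roll in the tub, so that its top is 81 mm above the table, 25 mm above the rim. The z axis is the roll's axis. None if absent.
- upper3_mid (a point): Centre of a label roll of the second layer: a white paper roll with a brown core, 44 mm across, 38 mm tall, 50 g, at the start standing on its flat end upon another roll in the tub, so that its top is 81 mm above the table, 25 mm above the rim. The z axis is the roll's axis. None if absent.
- upper4_mid (a point): Centre of a label roll of the second layer: a white paper roll with a brown core, 44 mm across, 38 mm tall, 50 g, at the start standing on its flat end upon another roll in the tub, so that its top is 81 mm above the table, 25 mm above the rim. The z axis is the roll's axis. None if absent.
- lower1_mid (a point): Centre of a label roll of the bottom layer, alike in every way (44 mm across, 38 mm tall), standing on the floor of its own pocket of the tub with its top 43 mm above the table, just below the fill line. The z axis is the roll's axis.
- lower2_mid (a point): Centre of a label roll of the bottom layer, alike in every way (44 mm across, 38 mm tall), standing on the floor of its own pocket of the tub with its top 43 mm above the table, just below the fill line. The z axis is the roll's axis.
- lower3_mid (a point): Centre of a label roll of the bottom layer, alike in every way (44 mm across, 38 mm tall), standing on the floor of its own pocket of the tub with its top 43 mm above the table, just below the fill line. The z axis is the roll's axis.
- lower4_mid (a point): Centre of a label roll of the bottom layer, alike in every way (44 mm across, 38 mm tall), standing on the floor of its own pocket of the tub with its top 43 mm above the table, just below the fill line. The z axis is the roll's axis.
- stray_mid (a point): Centre of a stray label roll of the same kind (44 mm across, 38 mm tall), standing on its flat end on the bare table near the robot's side. The z axis is the roll's axis. None if absent.

How it is judged:
By the outcome, as a careful person would: the job done as asked, in the order asked, and still so for the second after the job is handed in, with the robot touching nothing.
Of upper1, upper2, upper3, upper4, stray only 3 to 4 are there at a start; the rules pass over those that are not, and their reading is None.
At some moment in a run one of lid, tray may be knocked a few centimetres aside while the robot is not near it.
It also fails if it takes over 208 s, if anything falls off the work surface, if the arm or the gripper's body presses on something with over 40 N, if the wrist force passes 120 N, or if a joint passes its speed limit or range.

## Working session

There is one attempt and no reset: what is moved stays moved. The work goes in short steps, Python scripts to look and compute and a tool call to move; the robot and the scene stay as the last step left them, time stands still between calls to the robot, and variables do not carry over. Pictures are saved under pics/ and viewed, about 12 in all and at most 16, crops included, and the job is handed in when it is done.

Besides the shell and the picture viewer there is one more tool, called after "Request:" by a JSON object that holds its "fn" and its "kwargs". send_rows: Moves the arm, as the interface text tells. Its arguments: {"type":"object","properties":{"motion":{"type":"array"},"gripper":{"type":"number"},"squeeze":{"type":"number"}},"required":["motion"]}

```bash
mkdir -p pics; ls; cat > h.py <<'E'
import numpy as np, cv2
from cell import sensors, eyes, order, env
def cal(n):
    c=eyes.get_calibration(n); K=np.array(c["K"],float); R=cv2.Rodrigues(np.array(c["rvec"],float))[0]; t=np.array(c["tvec"],float).ravel()
    return K,R,t
def ray(n,u,v):
    K,R,t=cal(n); d=R.T@np.linalg.inv(K)@np.array([u,v,1.]); return -R.T@t,d
def onz(n,u,v,z):
    o,d=ray(n,u,v); return (o+d*(z-o[2])/d[2]).round(4)
def proj(n,p):
    K,R,t=cal(n); q=K@(R@np.array(p,float)+t); return (q[:2]/q[2]).round(1)
def two(a,b):
    o1,d1=ray(*a);o2,d2=ray(*b); s=np.linalg.lstsq(np.stack([d1,-d2],1),o2-o1,rcond=None)[0]
    p,q=o1+s[0]*d1,o2+s[1]*d2; return ((p+q)/2).round(4),np.linalg.norm(p-q).round(4)
def snap(n,f):
    im=eyes.get_image(n); cv2.imwrite(f"pics/{f}.png",im[:,:,::-1]); return im
E
python3 - <<'E'
from h import *
for n in("top","side"):
    snap(n,n+"0"); K,R,t=cal(n); print(n,K.tolist(),-R.T@t,R[2])
print(sensors.observe(),env.grasp_offset)
E
```

```text
pics
top [[406.5290513657548, 0.0, 323.7048875953769], [0.0, 406.5290513657548, 191.1639945174561], [0.0, 0.0, 1.0]] [ 0.33050364 -0.02203064  1.17554306] [ 0.19604551  0.01891058 -0.98041244]
side [[433.23360319122645, 0.0, 318.23708538074527], [0.0, 433.23360319122645, 204.28912672036557], [0.0, 0.0, 1.0]] [0.33135423 0.75315839 0.72114537] [ 0.19956486 -0.74101422 -0.64114881]
{'clock': 0.1, 'qpos': array([ 1.13268633e+00,  5.27625083e-02,  1.40161748e+00, -1.80716970e-05,
        1.68855592e+00, -7.03002344e-02]), 'qd': array([ 0.00138559, -0.00094733, -0.00220661, -0.00112867,  0.00172891,
       -0.00066604]), 'tau': array([ 1.06169824e-03, -3.82581246e+01, -3.60987425e+01, -5.83325686e-05,
        4.67380291e-03, -6.67974604e-06]), 'ee_pos': array([0.18865059, 0.48966149, 0.23056541]), 'tcp_rot': array([ 0.12884807,  0.69529591, -0.12977056,  0.69506933]), 'wrist_force': array([-1.22084813,  0.3939866 ,  0.7704488 ]), 'ft_torque': array([ 0.00278373, -0.02892978, -0.0156908 ]), 'gripper_width': 0.9993514602702182} -0.0187
```

View pics/top0.png

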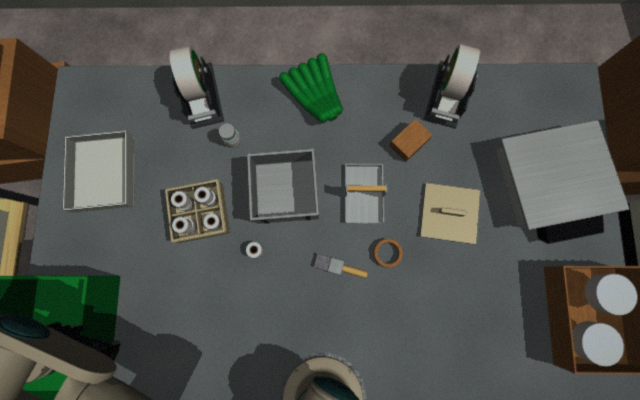

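View pics/side0.png

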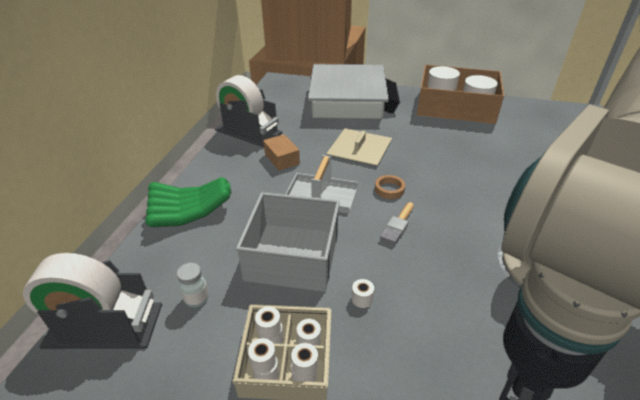

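```bash
python3 - <<'E'
from h import *
t=cv2.imread("pics/top0.png"); s=cv2.imread("pics/side0.png")
a=cv2.resize(t[170:260,155:275],(640,480),interpolation=cv2.INTER_CUBIC)
b=cv2.resize(t[150:255,330:490],(731,480),interpolation=cv2.INTER_CUBIC)
cv2.imwrite("pics/c1.png",cv2.resize(np.hstack([a,b]),(800,280)))
cv2.imwrite("pics/c1.png",np.vstack([cv2.resize(a,(800,600))[:,:]])) 
c=np.hstack([cv2.resize(t[125:265,330:490],(400,350),interpolation=cv2.INTER_CUBIC),cv2.resize(s[295:400,220:340],(400,350),interpolation=cv2.INTER_CUBIC)])
cv2.imwrite("pics/c2.png",c)
E
```

```text
(no output)
```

View pics/c1.png

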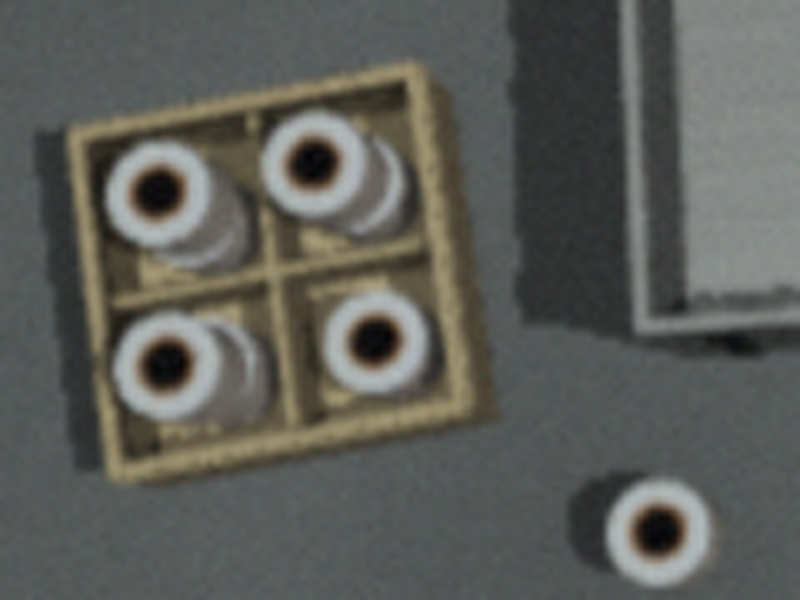

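View pics/c2.png

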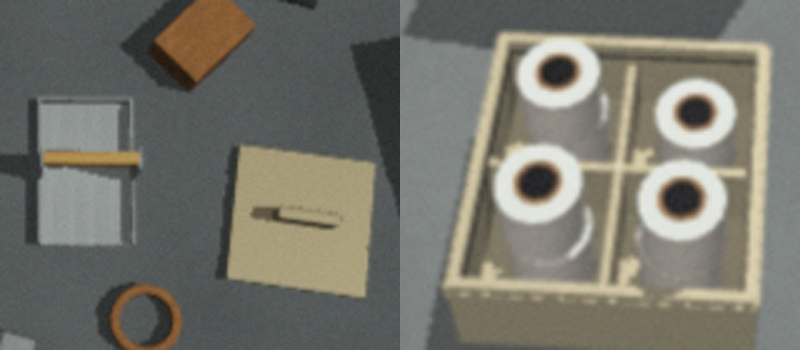

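```bash
python3 - <<'E'
from h import *
im=cv2.imread("pics/top0.png"); s=cv2.imread("pics/side0.png")
for nm,x,y,z in [("TL",158,193,.081),("TR",314,163,.081),("BL",167,365,.081),("BRlow",376,342,.043),("stray",660,531,.038)]:
    print(nm,onz("top",155+(x+.5)/6.667-.5,170+(y+.5)/6.667-.5,z))
hsv=cv2.cvtColor(im,cv2.COLOR_BGR2HSV)
# lid & tub cream
m=cv2.inRange(hsv,(15,50,90),(35,140,255)); m=cv2.morphologyEx(m,cv2.MORPH_CLOSE,np.ones((3,3)))
def rects(m,n,z,amin=60,roi=None):
    for c in cv2.findContours(m,0,2)[0]:
        if cv2.contourArea(c)>amin:
            x,y,w,h=cv2.boundingRect(c)
            if not(150<x<500 and 140<y<270):continue
            P=np.array([onz(n,u,v,z)[:2] for u,v in c[:,0]],np.float32)
            r=cv2.minAreaRect(P); print((x,y,w,h),"c",np.round(r[0],4),"size",np.round(r[1],4),"ang",round(r[2],1))
print("cream z=.056");rects(m,"top",.056)
print("cream z=.013");rects(m,"top",.013)
o=cv2.inRange(hsv,(8,110,110),(22,255,255)); print("orange z=.09");rects(o,"top",.09,30)
for u,v in [(280,184)]: print(hsv[v,u])
# bin rim corners by eye, jar
for nm,u,v,z in [("bin1",248,153,.1),("bin2",314,150,.1),("bin3",317,214,.1),("bin4",252,220,.1),("jar top",228.5,131,.085)]: print(nm,onz("top",u,v,z))
print("jar side",two(("top",228.5,130),("side",189,270)))
E
```

```text
TL [0.5288 0.3997 0.081 ]
TR [0.5414 0.3357 0.081 ]
BL [0.4575 0.3908 0.081 ]
BRlow [0.4718 0.3169 0.043 ]
stray [0.3932 0.1946 0.038 ]
cream z=.056
(342, 265, 26, 13) c [ 0.3344 -0.0842] size [0.0703 0.0201] ang 74.5
(347, 185, 39, 6) c [ 0.5648 -0.1192] size [0.1067 0.0144] ang 89.9
(421, 183, 59, 61) c [ 0.4939 -0.3498] size [0.1509 0.1515] ang 81.9
(165, 180, 62, 62) c [0.5004 0.3596] size [0.1553 0.1568] ang 10.9
cream z=.013
(342, 265, 26, 13) c [ 0.3346 -0.0866] size [0.073  0.0208] ang 74.3
(347, 185, 39, 6) c [ 0.5739 -0.1229] size [0.1108 0.0149] ang 90.0
(421, 183, 59, 61) c [ 0.5002 -0.3624] size [0.1567 0.1572] ang 81.9
(165, 180, 62, 62) c [0.5069 0.3743] size [0.1612 0.1629] ang 11.0
orange z=.09
(343, 266, 24, 12) c [ 0.334  -0.0822] size [0.0632 0.0167] ang 74.4
(375, 239, 28, 28) c [ 0.3828 -0.1725] size [0.0694 0.0715] ang 44.4
(348, 186, 37, 5) c [ 0.5563 -0.1162] size [0.098  0.0112] ang 89.9
[ 75  12 130]
bin1 [0.6531 0.2081 0.1   ]
bin2 [0.6613 0.0259 0.1   ]
bin3 [0.4834 0.0164 0.1   ]
bin4 [0.4671 0.1899 0.1   ]
jar top [0.7224 0.2693 0.085 ]
jar side (array([0.7254, 0.2697, 0.0834]), np.float64(0.0012))
```

```bash
python3 - <<'E'
from h import *
from scipy.spatial.transform import Rotation as R
s=sensors.observe(); r=R.from_quat(s["tcp_rot"]).as_matrix(); print(r.round(3)); print("tool y yaw deg",np.degrees(np.arctan2(r[1,1],r[0,1])))
E
```

```text
[[-0.001  0.36   0.933]
 [-0.001  0.933 -0.36 ]
 [-1.    -0.001 -0.   ]]
tool y yaw deg 68.92593474842377
```

Request:
{"fn": "send_rows", "kwargs": {"motion": [[0.03, -0.03, 0, 0, 0, 0.0], [0.03, -0.03, 0, 0, 0, 0.1]]}}

```text
clock: 0.27
ee_pos: [0.2471, 0.4308, 0.2305]
tcp_rot: [0.093, 0.701, -0.093, 0.701]
wrist_force: [1.4, 0.1, 0.2]
gripper_width: 0.997
```

Request:
{"fn": "send_rows", "kwargs": {"motion": [[0.03, -0.03, 0, 0, 0, 0.1], [0, 0, 0, 0, 0, 0], [0, 0, 0, 0, 0, 0]]}}

```text
clock: 0.52
ee_pos: [0.2782, 0.4004, 0.2311]
tcp_rot: [0.061, 0.705, -0.061, 0.704]
wrist_force: [-0.7, 1.0, -0.6]
gripper_width: 0.996
```

```bash
cat >> h.py <<'E'
from scipy.spatial.transform import Rotation as Rt
def st():
    s=sensors.observe(); r=Rt.from_quat(s["tcp_rot"]).as_matrix()
    print("t",round(s["clock"],2),"pos",s["ee_pos"].round(4),"x",r[:,0].round(3),"yaw",np.degrees(np.arctan2(r[1,1],r[0,1])).round(1),"q",s["qpos"].round(2),"F",s["wrist_force"].round(1),"w",round(s["gripper_width"],3))
E
python3 -c "
from h import *
st()"
```

```text
t 0.52 pos [0.2782 0.4004 0.2311] x [-0. -0. -1.] yaw 80.1 q [ 0.89 -0.05  1.51  0.    1.69 -0.51] F [-0.7  1.  -0.6] w 0.996
```

```bash
python3 -c "
from h import *
print(proj('side',(.3932,.1946,.038)),proj('side',(.5288,.3997,.081)),proj('side',(.4575,.3908,.081)),proj('side',(.5414,.3357,.081)),proj('side',(.557,-.116,.09)),proj('side',(.5,-.362,.05)))"
```

```text
[362.3 287.9] [260.3 350.9] [303.5 355.8] [266.3 317.6] [320.9 168.1] [359.9 135.4]
```

Request:
{"fn": "send_rows", "kwargs": {"motion": [[0.015, -0.03, -0.01, 0, 0, -0.116], [0.015, -0.03, -0.01, 0, 0, -0.116], [0.015, -0.03, -0.01, 0, 0, -0.116], [0.015, -0.03, -0.01, 0, 0, -0.116], [0.015, -0.03, -0.01, 0, 0, -0.116], [0.015, -0.03, -0.01, 0, 0, -0.116], [0.015, -0.025, -0.01, 0, 0, -0.116], [0.01, 0, -0.01, 0, 0, -0.116]], "squeeze": 30}}

```text
clock: 1.18
ee_pos: [0.3927, 0.1944, 0.1508]
tcp_rot: [0.371, 0.602, -0.371, 0.602]
wrist_force: [-0.2, -0.3, 0.1]
gripper_width: 0.993
```

Request:
{"fn": "send_rows", "kwargs": {"motion": [[0, 0, -0.01, 0, 0, -0.116], [0, 0, -0.01, 0, 0, -0.116], [0, 0, -0.01, 0, 0, -0.116], [0, 0, -0.01, 0, 0, -0.116], [0, 0, 0, 0, 0, 0], [0, 0, 0, 0, 0, 0]]}}

```text
clock: 1.68
ee_pos: [0.3914, 0.1974, 0.1109]
tcp_rot: [0.496, 0.504, -0.497, 0.503]
wrist_force: [0.3, 0.5, -0.4]
gripper_width: 1.002
```

```bash
python3 -c "
from h import *
st(); snap('side','s1'); snap('top','t1')
a=cv2.imread('pics/s1.png'); cv2.imwrite('pics/s1c.png',cv2.resize(a[200:400,200:460],(780,600)))"
```

```text
t 1.68 pos [0.3914 0.1974 0.1109] x [-0.001 -0.    -1.   ] yaw 0.8 q [ 0.38 -0.12  1.81  0.    1.45  0.37] F [ 0.3  0.5 -0.4] w 1.002
```

View pics/s1c.png

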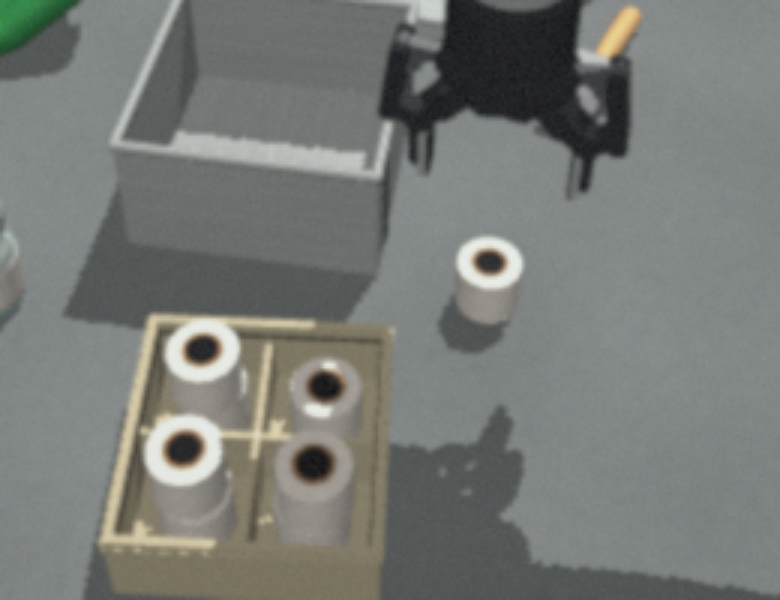

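Request:
{"fn": "send_rows", "kwargs": {"motion": [[0.001, -0.003, -0.02, 0, 0, 0], [0, 0, -0.025, 0, 0, 0], [0, 0, -0.025, 0, 0, 0], [0, 0, -0.018, 0, 0, 0], [0, 0, -0.005, 0, 0, 0], [0, 0, 0, 0, 0, 0], [0, 0, 0, 0, 0, 0]], "gripper": 0.75}}

```text
clock: 2.37
ee_pos: [0.3937, 0.1941, 0.0195]
tcp_rot: [0.498, 0.503, -0.497, 0.503]
wrist_force: [0.2, 0.3, 0.6]
gripper_width: 0.751
```

Request:
{"fn": "send_rows", "kwargs": {"motion": [[0, 0, 0, 0, 0, 0], [0, 0, 0, 0, 0, 0], [0, 0, 0, 0, 0, 0], [0, 0, 0, 0, 0, 0], [0, 0, 0, 0, 0, 0], [0, 0, 0, 0, 0, 0]], "gripper": 0.3}}

```text
clock: 2.87
ee_pos: [0.3942, 0.1941, 0.0201]
tcp_rot: [0.498, 0.502, -0.496, 0.503]
wrist_force: [-1.6, -0.4, 7.6]
gripper_width: 0.499
```

Request:
{"fn": "send_rows", "kwargs": {"motion": [[0, 0, 0.02, 0, 0, 0], [0, 0, 0.03, 0, 0, 0], [0, 0, 0.03, 0, 0, 0], [0, 0, 0.03, 0, 0, 0], [0, 0, 0.03, 0, 0, 0], [0, 0, 0, 0, 0, 0]]}}

```text
clock: 3.37
ee_pos: [0.3957, 0.1947, 0.1655]
tcp_rot: [0.501, 0.501, -0.493, 0.504]
wrist_force: [0.4, -0.3, 0.2]
gripper_width: 0.501
```

```bash
python3 -c "
from h import *
st(); a=snap('side','s2'); snap('top','t2')
a=cv2.imread('pics/s2.png'); b=cv2.imread('pics/t2.png')
cv2.imwrite('pics/s2c.png',np.hstack([cv2.resize(a[120:320,260:460],(400,400)),cv2.resize(b[130:290,230:390],(400,400))]))"
```

```text
t 3.37 pos [0.3957 0.1947 0.1655] x [ 0.011  0.004 -1.   ] yaw 0.6 q [ 0.37 -0.17  1.74 -0.    1.55  0.36] F [ 0.4 -0.3  0.2] w 0.501
```

View pics/s2c.png

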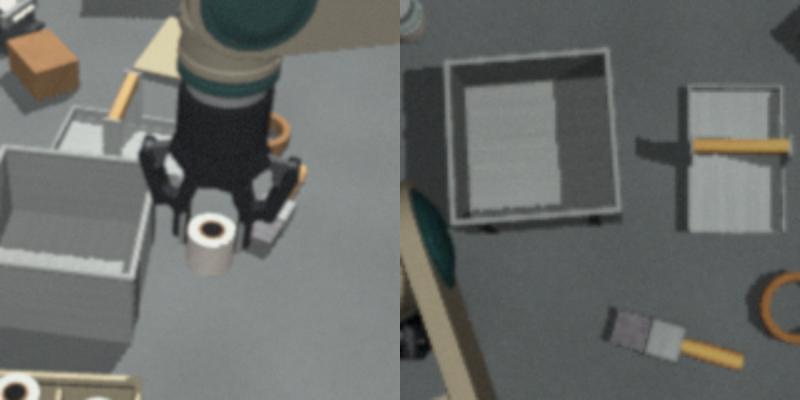

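```bash
cat >> h.py <<'E'
def bar(im,show=True):
    """tray bar: orange mask in top view at z=.09 -> centre, yaw"""
    hsv=cv2.cvtColor(im,cv2.COLOR_RGB2HSV); m=cv2.inRange(hsv,(10,100,110),(24,255,255))
    for c in cv2.findContours(m,0,2)[0]:
        x,y,w,h=cv2.boundingRect(c)
        if cv2.contourArea(c)>60 and 330<x<400 and y<230:
            P=np.array([onz("top",u,v,.09)[:2] for u,v in c[:,0]],np.float32); r=cv2.minAreaRect(P)
            print("bar",(x,y,w,h),np.round(r[0],4),np.round(r[1],4),round(r[2],1))
E
python3 -c "
from h import *
im=cv2.imread('pics/t2.png')[:,:,::-1].copy(); bar(im)
for u,v in [(345.2,165),(383.2,165),(345.2,222.5),(383.5,222.5)]: print(onz('top',u,v,.02))
for u,v in [(248.5,155.5),(313.5,150.5),(318,213),(253,218.5)]: print('bin',onz('top',u,v,.1))
"
```

```text
bar (348, 186, 37, 5) [ 0.5563 -0.1162] [0.098  0.0112] 89.9
bar (393, 119, 39, 38) [ 0.7001 -0.2464] [0.0653 0.0947] 45.0
[ 0.6398 -0.0626  0.02  ]
[ 0.6397 -0.1738  0.02  ]
[ 0.4704 -0.0614  0.02  ]
[ 0.4705 -0.1703  0.02  ]
bin [0.6459 0.2064 0.1   ]
bin [0.6598 0.0272 0.1   ]
bin [0.4861 0.0137 0.1   ]
bin [0.4712 0.1874 0.1   ]
```

Request:
{"fn": "send_rows", "kwargs": {"motion": [[0.021, -0.033, 0, 0, 0, 0], [0.021, -0.033, 0, 0, 0, 0], [0.021, -0.033, 0, 0, 0, 0], [0.021, -0.033, 0, 0, 0, 0], [0.021, -0.033, 0, 0, 0, 0], [0.021, -0.033, 0, 0, 0, 0], [0.021, -0.033, 0, 0, 0, 0], [0.021, -0.033, 0, 0, 0, 0]]}}

```text
clock: 4.13
ee_pos: [0.561, -0.0721, 0.1564]
tcp_rot: [0.497, 0.503, -0.498, 0.502]
wrist_force: [0.6, 1.0, -0.2]
gripper_width: 0.497
```

Request:
{"fn": "send_rows", "kwargs": {"motion": [[0.021, -0.033, 0, 0, 0, 0], [0.021, -0.04, 0, 0, 0, 0], [0, 0, -0.03, 0, 0, 0], [0, 0, 0, 0, 0, 0], [0, 0, 0, 0, 0, 0]]}}

```text
clock: 4.55
ee_pos: [0.5994, -0.1396, 0.1246]
tcp_rot: [0.496, 0.505, -0.499, 0.5]
wrist_force: [-0.0, 0.7, 0.3]
gripper_width: 0.501
```

```bash
python3 -c "
from h import *
st()"
```

```text
t 4.55 pos [ 0.5994 -0.1396  0.1246] x [-0.007  0.003 -1.   ] yaw 0.6 q [-0.29  0.37  1.26  0.    1.53 -0.3 ] F [-0.   0.7  0.3] w 0.501
```

Request:
{"fn": "send_rows", "kwargs": {"motion": [[0.007, -0.003, -0.02, 0, 0, 0], [0, 0, -0.025, 0, 0, 0], [0, 0, -0.025, 0, 0, 0], [0, 0, -0.018, 0, 0, 0], [0, 0, -0.01, 0, 0, 0], [0, 0, 0, 0, 0, 0], [0, 0, 0, 0, 0, 0]]}}

```text
clock: 5.13
ee_pos: [0.6165, -0.1436, 0.0422]
tcp_rot: [0.501, 0.496, -0.492, 0.511]
wrist_force: [17.3, -1.1, 26.5]
gripper_width: 0.5
```

Request:
{"fn": "send_rows", "kwargs": {"motion": [[0, 0, 0, 0, 0, 0], [0, 0, 0, 0, 0, 0], [0, 0, 0, 0, 0, 0], [0, 0, 0, 0, 0, 0]], "gripper": 0.62}}

```text
clock: 5.47
ee_pos: [0.6099, -0.1421, 0.0334]
tcp_rot: [0.498, 0.502, -0.496, 0.505]
wrist_force: [4.6, -0.5, 2.8]
gripper_width: 0.62
```

Request:
{"fn": "send_rows", "kwargs": {"motion": [[0, 0, 0.02, 0, 0, 0], [0, 0, 0.03, 0, 0, 0], [0, 0, 0.03, 0, 0, 0], [0, 0, 0.03, 0, 0, 0], [0, 0, 0.03, 0, 0, 0], [0, 0, 0.01, 0, 0, 0], [0, 0, 0, 0, 0, 0]]}}

```text
clock: 6.05
ee_pos: [0.6093, -0.1427, 0.1841]
tcp_rot: [0.498, 0.501, -0.496, 0.505]
wrist_force: [0.6, 0.2, 0.3]
gripper_width: 0.621
```

```bash
python3 -c "
from h import *
st()"
```

```text
t 6.05 pos [ 0.6093 -0.1427  0.1841] x [ 0.005 -0.002 -1.   ] yaw 0.7 q [-0.29  0.35  1.16  0.    1.63 -0.3 ] F [0.6 0.2 0.3] w 0.621
```

```bash
python3 -c "
from h import *
a=snap('side','s3')[:,:,::-1]; t=snap('top','t3'); bar(t); b=t[:,:,::-1]
cv2.imwrite('pics/s3c.png',np.hstack([cv2.resize(a[100:260,260:420],(400,400)),cv2.resize(b[130:290,300:460],(400,400))]))"
```

```text
(no output)
```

View pics/s3c.png

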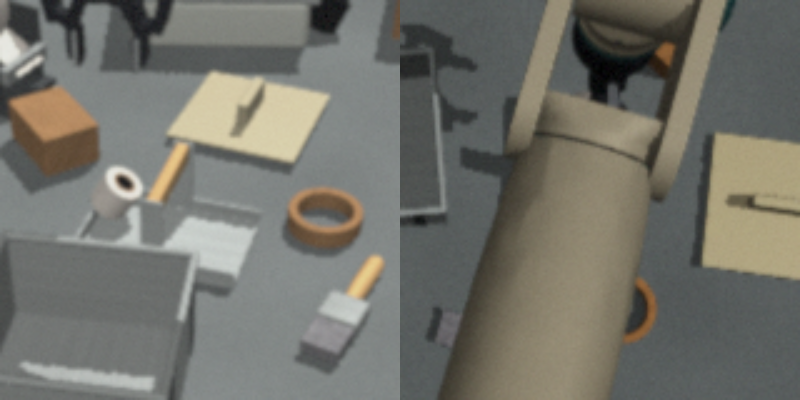

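Request:
{"fn": "send_rows", "kwargs": {"motion": [[0, 0.03, 0, 0, 0, 0.07], [-0.006, 0.04, 0, 0, 0, 0.07], [-0.006, 0.04, 0, 0, 0, 0.07], [-0.006, 0.04, 0, 0, 0, 0.07], [-0.006, 0.04, 0, 0, 0, 0.07], [-0.006, 0.04, 0, 0, 0, 0.07], [-0.006, 0.04, 0, 0, 0, 0.07], [-0.006, 0.04, 0, 0, 0, 0.07]], "gripper": 0.85}}

```text
clock: 6.82
ee_pos: [0.5644, 0.1685, 0.1771]
tcp_rot: [0.337, 0.623, -0.339, 0.62]
wrist_force: [0.6, 0.0, -0.3]
gripper_width: 0.848
```

Request:
{"fn": "send_rows", "kwargs": {"motion": [[-0.006, 0.04, 0, 0, 0, 0.07], [-0.006, 0.04, 0, 0, 0, 0.07], [-0.006, 0.04, 0, 0, 0, 0.07], [-0.006, 0.04, 0, 0, 0, 0.07], [-0.006, 0.04, -0.02, 0, 0, 0.07], [-0.008, 0.033, -0.02, 0, 0, 0.07], [0, 0, 0, 0, 0, 0], [0, 0, 0, 0, 0, 0]]}}

```text
clock: 7.48
ee_pos: [0.5261, 0.3973, 0.1363]
tcp_rot: [0.199, 0.68, -0.204, 0.676]
wrist_force: [-0.1, 0.2, 0.3]
gripper_width: 0.847
```

```bash
python3 -c "
from h import *
st(); a=snap('side','s4')[:,:,::-1]; t=snap('top','t4'); bar(t); b=t[:,:,::-1]
cv2.imwrite('pics/s4c.png',np.hstack([cv2.resize(a[140:220,270:350],(400,400),interpolation=cv2.INTER_CUBIC),cv2.resize(b[155:235,330:410],(400,400),interpolation=cv2.INTER_CUBIC)]))"
```

```text
t 7.48 pos [0.5261 0.3973 0.1363] x [-0.007 -0.005 -1.   ] yaw 56.9 q [ 0.59  0.48  1.08 -0.    1.59 -0.4 ] F [-0.1  0.2  0.3] w 0.847
bar (348, 190, 37, 7) [ 0.5418 -0.1158] [0.0982 0.0127] 86.3
bar (393, 119, 39, 38) [ 0.7002 -0.2464] [0.0654 0.0945] 45.0
```

View pics/s4c.png

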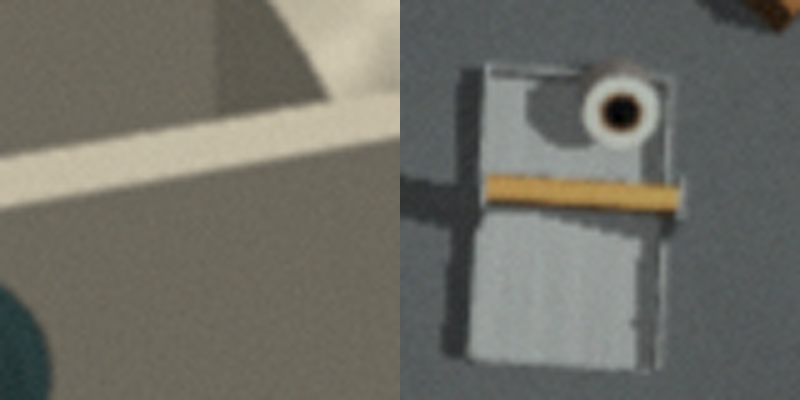

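Request:
{"fn": "send_rows", "kwargs": {"motion": [[0.003, 0.002, -0.02, 0, 0, 0], [0, 0, -0.02, 0, 0, 0], [0, 0, -0.018, 0, 0, 0], [0, 0, -0.01, 0, 0, 0], [0, 0, -0.006, 0, 0, 0], [0, 0, 0, 0, 0, 0], [0, 0, 0, 0, 0, 0]]}}

```text
clock: 8.17
ee_pos: [0.5325, 0.3985, 0.0689]
tcp_rot: [0.203, 0.677, -0.202, 0.678]
wrist_force: [0.1, -0.5, 0.6]
gripper_width: 0.85
```

Request:
{"fn": "send_rows", "kwargs": {"motion": [[0, 0, 0, 0, 0, 0], [0, 0, 0, 0, 0, 0], [0, 0, 0, 0, 0, 0], [0, 0, 0, 0, 0, 0], [0, 0, 0, 0, 0, 0], [0, 0, 0, 0, 0, 0]], "gripper": 0.3}}

```text
clock: 8.67
ee_pos: [0.5325, 0.399, 0.0695]
tcp_rot: [0.203, 0.677, -0.202, 0.678]
wrist_force: [-1.2, -1.6, 5.9]
gripper_width: 0.501
```

Request:
{"fn": "send_rows", "kwargs": {"motion": [[0, 0, 0.02, 0, 0, 0], [0, 0, 0.03, 0, 0, 0], [0, 0, 0.03, 0, 0, 0], [0, 0, 0.03, 0, 0, 0], [0, 0, 0, 0, 0, 0]]}}

```text
clock: 9.08
ee_pos: [0.5338, 0.4001, 0.1863]
tcp_rot: [0.206, 0.675, -0.199, 0.68]
wrist_force: [0.5, -0.1, 1.6]
gripper_width: 0.494
```

```bash
python3 -c "
from h import *
st()"
```

```text
t 9.08 pos [0.5338 0.4001 0.1863] x [ 0.01   0.007 -1.   ] yaw 56.8 q [ 0.59  0.46  1.    0.    1.66 -0.4 ] F [ 0.5 -0.1  1.6] w 0.494
```

Request:
{"fn": "send_rows", "kwargs": {"motion": [[-0.002, -0.03, 0, 0, 0, 0.037], [-0.002, -0.039, 0, 0, 0, 0.037], [-0.002, -0.039, 0, 0, 0, 0.037], [-0.002, -0.039, 0, 0, 0, 0.037], [-0.002, -0.039, 0, 0, 0, 0.037], [-0.002, -0.039, 0, 0, 0, 0.037], [-0.002, -0.039, 0, 0, 0, 0.037], [-0.002, -0.039, 0, 0, 0, 0.037]]}}

```text
clock: 9.75
ee_pos: [0.5153, 0.094, 0.1777]
tcp_rot: [0.099, 0.7, -0.099, 0.7]
wrist_force: [0.8, 0.4, -0.5]
gripper_width: 0.497
```

Request:
{"fn": "send_rows", "kwargs": {"motion": [[-0.002, -0.039, 0, 0, 0, 0.037], [-0.002, -0.039, 0, 0, 0, 0.037], [-0.002, -0.039, 0, 0, 0, 0.037], [-0.002, -0.039, 0, 0, 0, 0.037], [-0.001, -0.039, 0, 0, 0, 0.037], [0, -0.03, -0.02, 0, 0, 0.034], [0, -0.016, -0.03, 0, 0, 0], [0, 0, 0, 0, 0, 0]]}}

```text
clock: 10.42
ee_pos: [0.5039, -0.1475, 0.1219]
tcp_rot: [0.025, 0.71, -0.024, 0.704]
wrist_force: [-0.1, 1.0, -2.0]
gripper_width: 0.498
```

Request:
{"fn": "send_rows", "kwargs": {"motion": [[0, 0, 0, 0, 0, 0], [0, 0, 0, 0, 0, 0], [0, 0, 0, 0, 0, 0], [0, 0, 0, 0, 0, 0]]}}

```text
clock: 10.75
ee_pos: [0.5078, -0.1446, 0.1295]
tcp_rot: [0.022, 0.706, -0.023, 0.708]
wrist_force: [-0.5, -0.1, -0.6]
gripper_width: 0.497
```

```bash
python3 -c "
from h import *
st(); a=snap('side','s5')[:,:,::-1]
cv2.imwrite('pics/s5c.png',cv2.resize(a[80:260,220:420],(667,600),interpolation=cv2.INTER_CUBIC))"
```

```text
t 10.75 pos [ 0.5078 -0.1446  0.1295] x [ 0.003 -0.001 -1.   ] yaw 86.4 q [-0.35  0.11  1.54  0.    1.48 -1.85] F [-0.5 -0.1 -0.6] w 0.497
```

View pics/s5c.png

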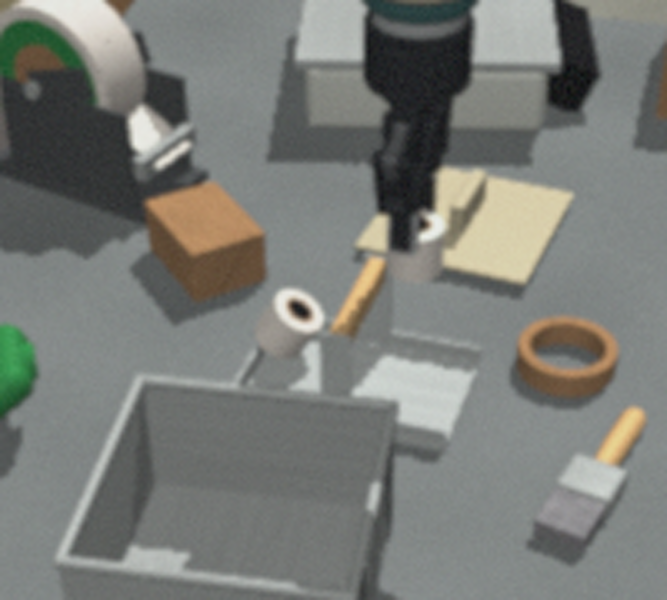

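Request:
{"fn": "send_rows", "kwargs": {"motion": [[-0.002, 0.001, -0.02, 0, 0, 0], [0, 0, -0.025, 0, 0, 0], [0, 0, -0.025, 0, 0, 0], [0, 0, -0.015, 0, 0, 0], [0, 0, -0.005, 0, 0, 0], [0, 0, -0.005, 0, 0, 0], [0, 0, 0, 0, 0, 0], [0, 0, 0, 0, 0, 0]]}}

```text
clock: 11.47
ee_pos: [0.5057, -0.1444, 0.0341]
tcp_rot: [0.023, 0.706, -0.023, 0.707]
wrist_force: [0.3, -0.1, -0.0]
gripper_width: 0.496
```

```bash
python3 -c "
from h import *
st(); a=snap('side','s6')[:,:,::-1]
cv2.imwrite('pics/s6c.png',cv2.resize(a[80:260,220:420],(667,600),interpolation=cv2.INTER_CUBIC))"
```

```text
t 11.47 pos [ 0.5057 -0.1444  0.0341] x [ 0.002 -0.001 -1.   ] yaw 86.3 q [-0.35  0.21  1.63  0.    1.29 -1.85] F [ 0.3 -0.1 -0. ] w 0.496
```

Request:
{"fn": "send_rows", "kwargs": {"motion": [[0, 0, -0.003, 0, 0, 0], [0, 0, 0, 0, 0, 0], [0, 0, 0, 0, 0, 0]]}}

```text
clock: 11.77
ee_pos: [0.5054, -0.1446, 0.0306]
tcp_rot: [0.023, 0.706, -0.023, 0.707]
wrist_force: [0.6, -0.9, 2.3]
gripper_width: 0.498
```

Request:
{"fn": "send_rows", "kwargs": {"motion": [[0, 0, 0, 0, 0, 0], [0, 0, 0, 0, 0, 0], [0, 0, 0, 0, 0, 0], [0, 0, 0, 0, 0, 0]], "gripper": 0.62}}

```text
clock: 12.1
ee_pos: [0.5047, -0.1443, 0.0298]
tcp_rot: [0.023, 0.707, -0.023, 0.707]
wrist_force: [0.2, 0.3, 0.3]
gripper_width: 0.616
```

Request:
{"fn": "send_rows", "kwargs": {"motion": [[0, 0, 0.02, 0, 0, 0], [0, 0, 0.03, 0, 0, 0], [0, 0, 0.03, 0, 0, 0], [0, 0, 0.02, 0, 0, 0], [0, 0, 0, 0, 0, 0]]}}

```text
clock: 12.52
ee_pos: [0.5071, -0.1451, 0.1353]
tcp_rot: [0.022, 0.704, -0.024, 0.71]
wrist_force: [-0.1, -0.4, 1.5]
gripper_width: 0.621
```

```bash
python3 -c "
from h import *
st(); a=snap('side','s6')[:,:,::-1]; t=snap('top','t6'); bar(t)
print(onz('top',374,177,.048),two(('top',374,177),('side',220+300/3.333,80+308/3.333)))
cv2.imwrite('pics/s6c.png',cv2.resize(a[80:260,220:420],(667,600),interpolation=cv2.INTER_CUBIC))"
```

```text
t 12.52 pos [ 0.5071 -0.1451  0.1353] x [ 0.008 -0.003 -1.   ] yaw 86.3 q [-0.35  0.1   1.54  0.    1.49 -1.85] F [-0.1 -0.4  1.5] w 0.621
bar (393, 119, 39, 38) [ 0.7001 -0.2464] [0.0653 0.0947] 45.0
[ 0.597  -0.1431  0.048 ] (array([ 0.595 , -0.1428,  0.0517]), np.float64(0.0022))
```

View pics/s6c.png

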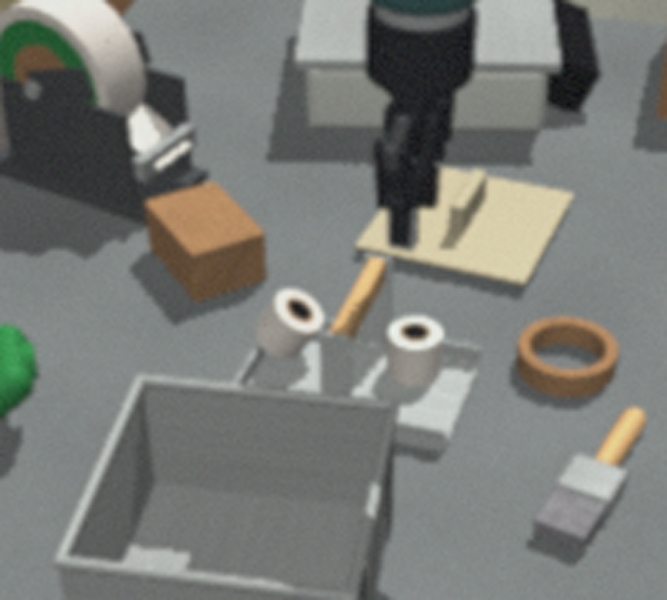

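Request:
{"fn": "send_rows", "kwargs": {"motion": [[0.03, 0, 0, 0, 0, 0], [0.035, 0.001, 0, 0, 0, 0], [0.032, 0.001, 0, 0, 0, 0], [0, 0, -0.02, 0, 0, 0], [0, 0, -0.03, 0, 0, 0], [0, 0, 0, 0, 0, 0], [0, 0, 0, 0, 0, 0], [0, 0, 0, 0, 0, 0]], "gripper": 0.8}}

```text
clock: 13.28
ee_pos: [0.6017, -0.1424, 0.0803]
tcp_rot: [0.023, 0.707, -0.023, 0.707]
wrist_force: [0.5, -0.7, 0.6]
gripper_width: 0.806
```

```bash
python3 -c "
from h import *
st()"
```

```text
t 13.28 pos [ 0.6017 -0.1424  0.0803] x [-0.  0. -1.] yaw 86.3 q [-0.29  0.41  1.3   0.    1.44 -1.8 ] F [ 0.5 -0.7  0.6] w 0.806
```

Request:
{"fn": "send_rows", "kwargs": {"motion": [[0.001, 0, -0.02, 0, 0, 0], [0, 0, -0.025, 0, 0, 0], [0, 0, -0.01, 0, 0, 0], [0, 0, 0, 0, 0, 0], [0, 0, 0, 0, 0, 0]]}}

```text
clock: 13.7
ee_pos: [0.6032, -0.1425, 0.0261]
tcp_rot: [0.023, 0.706, -0.023, 0.707]
wrist_force: [0.6, 0.0, 1.6]
gripper_width: 0.802
```

Request:
{"fn": "send_rows", "kwargs": {"motion": [[0, 0, 0, 0, 0, 0], [0, 0, 0, 0, 0, 0], [0, 0, 0, 0, 0, 0], [0, 0, 0, 0, 0, 0], [0, 0, 0, 0, 0, 0], [0, 0, 0, 0, 0, 0]], "gripper": 0.3}}

```text
clock: 14.2
ee_pos: [0.6039, -0.1426, 0.0269]
tcp_rot: [0.023, 0.706, -0.023, 0.708]
wrist_force: [-2.2, 0.2, 6.5]
gripper_width: 0.502
```

Request:
{"fn": "send_rows", "kwargs": {"motion": [[0, 0, 0.015, 0, 0, 0], [0, 0, 0.015, 0, 0.0, 0], [0, 0, 0, 0, 0.12, 0], [0, 0, 0, 0, 0.12, 0], [-0.01, 0, 0, 0, 0.12, 0], [-0.012, 0, 0, 0, 0, 0], [0, 0, 0, 0, 0, 0], [0, 0, 0, 0, 0, 0]]}}

```text
clock: 14.87
ee_pos: [0.581, -0.1423, 0.0548]
tcp_rot: [0.019, 0.822, -0.027, 0.569]
wrist_force: [-0.3, -0.1, -0.3]
gripper_width: 0.502
```

```bash
python3 -c "
from h import *
st(); a=snap('side','s7')[:,:,::-1]
cv2.imwrite('pics/s7c.png',cv2.resize(a[110:230,250:390],(700,600),interpolation=cv2.INTER_CUBIC))"
```

```text
t 14.87 pos [ 0.581  -0.1423  0.0548] x [-0.352  0.    -0.936] yaw 86.5 q [-0.26  0.65  1.04 -0.09  1.79 -1.77] F [-0.3 -0.1 -0.3] w 0.502
```

View pics/s7c.png

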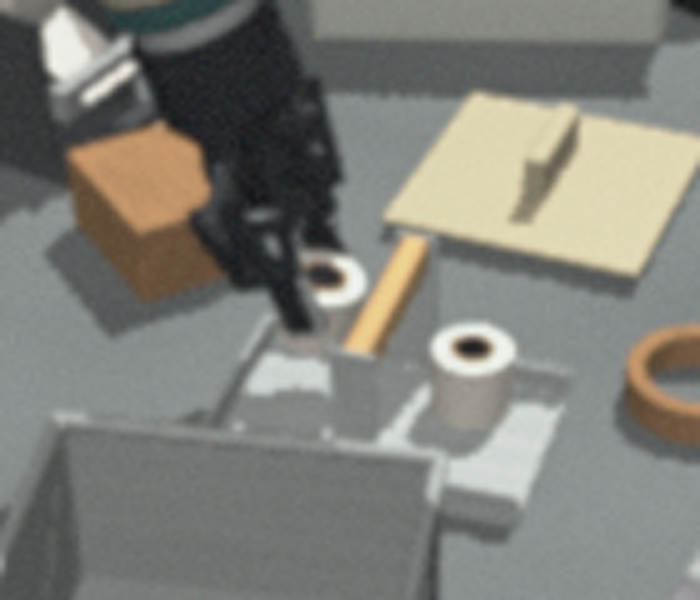

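Request:
{"fn": "send_rows", "kwargs": {"motion": [[0.006, 0, -0.01, 0, 0, 0], [0, 0, -0.01, 0, 0, 0], [0, 0, -0.003, 0, 0, 0], [0, 0, 0, 0, 0, 0], [0, 0, 0, 0, 0, 0]]}}

```text
clock: 15.33
ee_pos: [0.5867, -0.1423, 0.0321]
tcp_rot: [0.019, 0.822, -0.027, 0.569]
wrist_force: [-0.5, 0.7, -1.1]
gripper_width: 0.501
```

Request:
{"fn": "send_rows", "kwargs": {"motion": [[0, 0, -0.003, 0, 0, 0], [0, 0, 0, 0, 0, 0], [0, 0, 0, 0, 0, 0]]}}

```text
clock: 15.58
ee_pos: [0.5869, -0.1423, 0.029]
tcp_rot: [0.019, 0.822, -0.027, 0.569]
wrist_force: [0.3, -1.1, -1.1]
gripper_width: 0.5
```

Request:
{"fn": "send_rows", "kwargs": {"motion": [[0, 0, -0.002, 0, 0, 0], [0, 0, 0, 0, 0, 0], [0, 0, 0, 0, 0, 0]]}}

```text
clock: 15.83
ee_pos: [0.5868, -0.1423, 0.0267]
tcp_rot: [0.019, 0.822, -0.027, 0.569]
wrist_force: [0.3, 0.1, 0.8]
gripper_width: 0.502
```

Request:
{"fn": "send_rows", "kwargs": {"motion": [[0, 0, -0.002, 0, 0, 0], [0, 0, 0, 0, 0, 0], [0, 0, 0, 0, 0, 0]]}}

```text
clock: 16.08
ee_pos: [0.5868, -0.1423, 0.0247]
tcp_rot: [0.019, 0.822, -0.027, 0.569]
wrist_force: [-1.1, -0.2, -0.8]
gripper_width: 0.5
```

Request:
{"fn": "send_rows", "kwargs": {"motion": [[0, 0, 0, 0, 0, 0], [0, 0, 0, 0, 0, 0], [0, 0, 0, 0, 0, 0], [0, 0, 0, 0, 0, 0]], "gripper": 0.62}}

```text
clock: 16.42
ee_pos: [0.587, -0.1423, 0.025]
tcp_rot: [0.019, 0.822, -0.027, 0.569]
wrist_force: [0.6, 0.7, 0.4]
gripper_width: 0.618
```

Request:
{"fn": "send_rows", "kwargs": {"motion": [[0.007, 0, 0.019, 0, 0, 0], [0.01, 0, 0.028, 0, 0, 0], [0.01, 0, 0.028, 0, 0, 0], [0, 0, 0.03, 0, -0.12, 0], [0, 0, 0.03, 0, -0.12, 0], [0, 0.03, 0.01, 0, -0.12, 0], [0, 0.04, 0, 0, 0, 0.07], [0, 0.04, 0, 0, 0, 0.07]]}}

```text
clock: 17.08
ee_pos: [0.613, -0.0321, 0.172]
tcp_rot: [-0.027, 0.705, 0.026, 0.708]
wrist_force: [1.0, 0.6, 0.7]
gripper_width: 0.619
```

```bash
python3 -c "
from h import *
st()"
```

```text
t 17.08 pos [ 0.613  -0.0321  0.172 ] x [ 0.004 -0.    -1.   ] yaw 94.3 q [-0.11  0.32  1.21  0.    1.6  -1.76] F [1.  0.6 0.7] w 0.619
```

Request:
{"fn": "send_rows", "kwargs": {"motion": [[-0.007, 0.036, 0, 0, 0, 0.089], [-0.007, 0.036, 0, 0, 0, 0.089], [-0.007, 0.036, 0, 0, 0, 0.089], [-0.007, 0.036, 0, 0, 0, 0.089], [-0.007, 0.036, 0, 0, 0, 0.089], [-0.007, 0.036, 0, 0, 0, 0.089], [-0.007, 0.036, 0, 0, 0, 0.089], [-0.007, 0.036, 0, 0, 0, 0.089]], "gripper": 0.85}}

```text
clock: 17.75
ee_pos: [0.5572, 0.2574, 0.1702]
tcp_rot: [-0.272, 0.652, 0.272, 0.653]
wrist_force: [0.1, 0.9, 1.2]
gripper_width: 0.853
```

Request:
{"fn": "send_rows", "kwargs": {"motion": [[-0.007, 0.036, 0, 0, 0, 0.089], [-0.007, 0.036, -0.02, 0, 0, 0.089], [0, 0, -0.02, 0, 0, 0], [0, 0, 0, 0, 0, 0], [0, 0, 0, 0, 0, 0], [0, 0, 0, 0, 0, 0]]}}

```text
clock: 18.25
ee_pos: [0.5446, 0.3268, 0.1313]
tcp_rot: [-0.328, 0.626, 0.327, 0.627]
wrist_force: [0.5, 0.4, 0.5]
gripper_width: 0.849
```

```bash
python3 -c "
from h import *
st(); t=snap('top','t8');bar(t)
# dark cores in tray region
hsv=cv2.cvtColor(t,cv2.COLOR_RGB2HSV); m=cv2.inRange(hsv,(0,0,170),(180,45,255))
for c in cv2.findContours(m,0,2)[0]:
    x,y,w,h=cv2.boundingRect(c)
    if cv2.contourArea(c)>40: print((x,y,w,h),onz('top',x+w/2-.5,y+h/2-.5,.042))
cv2.imwrite('pics/t8c.png',cv2.resize(t[150:240,320:420,::-1],(400,360),interpolation=cv2.INTER_CUBIC))"
```

```text
t 18.25 pos [0.5446 0.3268 0.1313] x [ 0.001  0.    -1.   ] yaw 145.2 q [ 0.48  0.41  1.19 -0.    1.54 -2.05] F [0.5 0.4 0.5] w 0.849
bar (348, 190, 37, 7) [ 0.5418 -0.1158] [0.0981 0.0129] 86.4
bar (393, 119, 39, 38) [ 0.7001 -0.2464] [0.0653 0.0947] 45.0
(583, 324, 40, 41) [ 0.1496 -0.7303  0.042 ]
(598, 275, 38, 39) [ 0.2767 -0.7837  0.042 ]
(368, 203, 14, 14) [ 0.5045 -0.1432  0.042 ]
(367, 172, 14, 14) [ 0.594  -0.1422  0.042 ]
(75, 139, 47, 68) [0.6126 0.655  0.042 ]
(439, 99, 16, 12) [ 0.818 -0.362  0.042]
(190, 99, 19, 15) [0.8167 0.3732 0.042 ]
(171, 51, 25, 32) [0.9452 0.4306 0.042 ]
(454, 47, 25, 34) [ 0.9493 -0.4277  0.042 ]
```

Request:
{"fn": "send_rows", "kwargs": {"motion": [[-0.003, 0.009, -0.02, 0, 0, 0], [0, 0, -0.02, 0, 0, 0], [0, 0, -0.018, 0, 0, 0], [0, 0, -0.01, 0, 0, 0], [0, 0, 0, 0, 0, 0], [0, 0, 0, 0, 0, 0]]}}

```text
clock: 18.8
ee_pos: [0.5416, 0.3362, 0.063]
tcp_rot: [-0.328, 0.626, 0.328, 0.627]
wrist_force: [-0.2, -0.6, 0.9]
gripper_width: 0.848
```

Request:
{"fn": "send_rows", "kwargs": {"motion": [[0, 0, 0, 0, 0, 0], [0, 0, 0, 0, 0, 0], [0, 0, 0, 0, 0, 0], [0, 0, 0, 0, 0, 0], [0, 0, 0, 0, 0, 0], [0, 0, 0, 0, 0, 0]], "gripper": 0.3}}

```text
clock: 19.3
ee_pos: [0.5418, 0.337, 0.0639]
tcp_rot: [-0.328, 0.625, 0.328, 0.628]
wrist_force: [0.4, -1.9, 5.4]
gripper_width: 0.5
```

Request:
{"fn": "send_rows", "kwargs": {"motion": [[0, 0, 0.02, 0, 0, 0], [0, 0, 0.03, 0, 0, 0], [0, 0, 0.03, 0, 0, 0], [0, 0, 0.03, 0, 0, 0], [0, 0, 0, 0, 0, 0]]}}

```text
clock: 19.72
ee_pos: [0.543, 0.3379, 0.1802]
tcp_rot: [-0.328, 0.622, 0.328, 0.631]
wrist_force: [0.9, -0.3, -0.2]
gripper_width: 0.499
```

```bash
python3 -c "
from h import *
st()"
```

```text
t 19.72 pos [0.543  0.3379 0.1802] x [ 0.01   0.006 -1.   ] yaw 145.3 q [ 0.5   0.39  1.12  0.    1.63 -2.04] F [ 0.9 -0.3 -0.2] w 0.499
```

Request:
{"fn": "send_rows", "kwargs": {"motion": [[-0.005, -0.035, 0, 0, 0, -0.086], [-0.005, -0.035, 0, 0, 0, -0.086], [-0.005, -0.035, 0, 0, 0, -0.086], [-0.005, -0.035, 0, 0, 0, -0.086], [-0.005, -0.035, 0, 0, 0, -0.086], [-0.005, -0.035, 0, 0, 0, -0.086], [-0.005, -0.035, 0, 0, 0, -0.086], [-0.005, -0.035, 0, 0, 0, -0.086]]}}

```text
clock: 20.38
ee_pos: [0.5003, 0.0551, 0.1719]
tcp_rot: [-0.096, 0.7, 0.096, 0.701]
wrist_force: [0.8, -0.7, -0.7]
gripper_width: 0.497
```

Request:
{"fn": "send_rows", "kwargs": {"motion": [[-0.005, -0.035, 0, 0, 0, -0.086], [-0.005, -0.035, 0, 0, 0, -0.086], [-0.005, -0.035, 0, 0, 0, -0.086], [-0.004, -0.037, -0.02, 0, 0, -0.086], [0, 0, -0.03, 0, 0, 0], [0, 0, 0, 0, 0, 0], [0, 0, 0, 0, 0, 0], [0, 0, 0, 0, 0, 0]]}}

```text
clock: 21.05
ee_pos: [0.4826, -0.0842, 0.1235]
tcp_rot: [0.023, 0.706, -0.023, 0.707]
wrist_force: [0.2, -0.1, 0.1]
gripper_width: 0.498
```

```bash
python3 -c "
from h import *
st()"
```

```text
t 21.05 pos [ 0.4826 -0.0842  0.1235] x [ 0.001  0.    -1.   ] yaw 86.2 q [-0.25  0.01  1.66  0.    1.47 -1.75] F [ 0.2 -0.1  0.1] w 0.498
```

Request:
{"fn": "send_rows", "kwargs": {"motion": [[0, 0, -0.02, 0, 0, 0], [0, 0, -0.03, 0, 0, 0], [0, 0, -0.025, 0, 0, 0], [0, 0, -0.015, 0, 0, 0], [0, 0, -0.007, 0, 0, 0], [0, 0, 0, 0, 0, 0], [0, 0, 0, 0, 0, 0], [0, 0, 0, 0, 0, 0]]}}

```text
clock: 21.72
ee_pos: [0.4832, -0.0847, 0.027]
tcp_rot: [0.023, 0.706, -0.024, 0.708]
wrist_force: [0.8, -0.2, -0.1]
gripper_width: 0.501
```

Request:
{"fn": "send_rows", "kwargs": {"motion": [[0, 0, 0, 0, 0, 0], [0, 0, 0, 0, 0, 0], [0, 0, 0, 0, 0, 0]], "gripper": 0.58}}

```text
clock: 21.97
ee_pos: [0.4823, -0.0849, 0.0258]
tcp_rot: [0.024, 0.706, -0.024, 0.707]
wrist_force: [0.6, 0.4, -0.9]
gripper_width: 0.582
```

Request:
{"fn": "send_rows", "kwargs": {"motion": [[0, 0, 0.02, 0, 0, 0], [0, 0, 0.03, 0, 0, 0], [0, 0, 0.03, 0, 0, 0], [0, 0, 0.03, 0, 0, 0], [0.035, -0.02, 0, 0, 0, 0], [0.035, -0.02, 0, 0, 0, 0], [0.035, -0.02, 0, 0, 0, 0], [0, 0, 0, 0, 0, 0]]}}

```text
clock: 22.63
ee_pos: [0.5901, -0.1478, 0.1314]
tcp_rot: [0.025, 0.708, -0.024, 0.706]
wrist_force: [-0.9, -0.3, -1.4]
gripper_width: 0.581
```

Request:
{"fn": "send_rows", "kwargs": {"motion": [[0.006, 0.002, -0.02, 0, 0, 0], [0, 0, -0.02, 0, 0, 0], [0, 0, 0, 0, 0, 0], [0, 0, 0, 0, 0, 0], [0, 0, 0, 0, 0, 0]], "gripper": 0.75}}

```text
clock: 23.05
ee_pos: [0.5932, -0.143, 0.0967]
tcp_rot: [0.024, 0.706, -0.024, 0.707]
wrist_force: [0.3, -0.2, -0.1]
gripper_width: 0.751
```

```bash
python3 -c "
from h import *
st()"
```

```text
t 23.05 pos [ 0.5932 -0.143   0.0967] x [ 0.002 -0.    -1.   ] yaw 86.1 q [-0.3   0.37  1.31  0.    1.46 -1.8 ] F [ 0.3 -0.2 -0.1] w 0.751
```

Request:
{"fn": "send_rows", "kwargs": {"motion": [[0, 0, -0.02, 0, 0, 0], [0, 0, -0.025, 0, 0, 0], [0, 0, -0.017, 0, 0, 0], [0, 0, -0.006, 0, 0, 0], [0, 0, 0, 0, 0, 0], [0, 0, 0, 0, 0, 0]]}}

```text
clock: 23.55
ee_pos: [0.5938, -0.1432, 0.0291]
tcp_rot: [0.024, 0.706, -0.024, 0.708]
wrist_force: [-0.1, -0.2, -0.8]
gripper_width: 0.749
```

Request:
{"fn": "send_rows", "kwargs": {"motion": [[0, 0, 0, 0, 0, 0], [0, 0, 0, 0, 0, 0], [0, 0, 0, 0, 0, 0], [0, 0, 0, 0, 0, 0], [0.003, -0.004, 0.002, 0, 0, 0], [0.003, -0.004, 0, 0, 0, 0], [0, 0, -0.002, 0, 0, 0], [0, 0, 0, 0, 0, 0]], "gripper": 0.3, "squeeze": 25}}

```text
clock: 24.22
ee_pos: [0.6, -0.1519, 0.0296]
tcp_rot: [0.023, 0.706, -0.024, 0.708]
wrist_force: [-4.9, 0.3, 12.0]
gripper_width: 0.5
```

Request:
{"fn": "send_rows", "kwargs": {"motion": [[0, 0, 0, 0, 0, 0], [0, 0, 0, 0, 0, 0], [0, 0, 0, 0, 0, 0], [0, 0, 0.02, 0, 0, 0], [0, 0, 0.03, 0, 0, 0], [0, 0, 0.03, 0, 0, 0], [0, 0, 0.03, 0, 0, 0], [0, 0, 0, 0, 0, 0]], "gripper": 0.6}}

```text
clock: 24.88
ee_pos: [0.6017, -0.1517, 0.1446]
tcp_rot: [0.023, 0.703, -0.025, 0.71]
wrist_force: [1.1, -0.1, 1.6]
gripper_width: 0.602
```

Request:
{"fn": "send_rows", "kwargs": {"motion": [[-0.004, 0.035, 0.02, 0, 0, 0.07], [-0.01, 0.039, 0.01, 0, 0, 0.07], [-0.01, 0.039, 0.01, 0, 0, 0.07], [-0.01, 0.039, 0, 0, 0, 0.07], [-0.01, 0.039, 0, 0, 0, 0.07], [-0.01, 0.039, 0, 0, 0, 0.07], [-0.01, 0.039, 0, 0, 0, 0.07], [-0.01, 0.039, 0, 0, 0, 0.07]], "gripper": 0.85}}

```text
clock: 25.55
ee_pos: [0.524, 0.1588, 0.1768]
tcp_rot: [-0.174, 0.686, 0.174, 0.685]
wrist_force: [1.3, 0.3, -0.2]
gripper_width: 0.848
```

Request:
{"fn": "send_rows", "kwargs": {"motion": [[-0.01, 0.039, 0, 0, 0, 0.07], [-0.01, 0.039, 0, 0, 0, 0.07], [-0.01, 0.039, 0, 0, 0, 0.07], [-0.01, 0.039, 0, 0, 0, 0.07], [-0.01, 0.039, 0, 0, 0, 0.07], [-0.01, 0.039, -0.02, 0, 0, 0.06], [0, 0, -0.03, 0, 0, 0], [0, 0, 0, 0, 0, 0]]}}

```text
clock: 26.22
ee_pos: [0.4624, 0.3883, 0.1216]
tcp_rot: [-0.31, 0.639, 0.309, 0.632]
wrist_force: [-0.2, -0.6, -1.9]
gripper_width: 0.85
```

```bash
python3 -c "
from h import *
st(); t=snap('top','t9');bar(t)
hsv=cv2.cvtColor(t,cv2.COLOR_RGB2HSV); m=cv2.inRange(hsv,(0,0,170),(180,45,255))
for c in cv2.findContours(m,0,2)[0]:
    x,y,w,h=cv2.boundingRect(c)
    if cv2.contourArea(c)>40 and 330<x<420 and y>130: print((x,y,w,h),onz('top',x+w/2-.5,y+h/2-.5,.042))
"
```

```text
t 26.22 pos [0.4624 0.3883 0.1216] x [-0.009 -0.006 -1.   ] yaw 141.9 q [ 0.64  0.34  1.3   0.    1.52 -1.84] F [-0.2 -0.6 -1.9] w 0.85
bar (345, 194, 38, 6) [ 0.5327 -0.1089] [0.1005 0.0128] 87.0
bar (393, 119, 39, 38) [ 0.6999 -0.2462] [0.0653 0.0943] 45.0
(344, 214, 15, 15) [ 0.472  -0.0769  0.042 ]
(366, 207, 14, 14) [ 0.4932 -0.1374  0.042 ]
(367, 173, 14, 14) [ 0.5911 -0.1422  0.042 ]
```

Request:
{"fn": "send_rows", "kwargs": {"motion": [[-0.004, 0.002, -0.02, 0, 0, 0], [0, 0, 0, 0, 0, 0], [0, 0, 0, 0, 0, 0], [0, 0, 0, 0, 0, 0]]}}

```text
clock: 26.6
ee_pos: [0.4627, 0.3898, 0.1106]
tcp_rot: [-0.308, 0.636, 0.308, 0.637]
wrist_force: [0.1, -0.3, 0.5]
gripper_width: 0.851
```

```bash
python3 -c "
from h import *
st()"
```

```text
t 26.6 pos [0.4627 0.3898 0.1106] x [ 0.002  0.001 -1.   ] yaw 141.6 q [ 0.64  0.34  1.32 -0.    1.48 -1.83] F [ 0.1 -0.3  0.5] w 0.851
```

Request:
{"fn": "send_rows", "kwargs": {"motion": [[-0.005, 0.001, -0.02, 0, 0, 0], [0, 0, -0.015, 0, 0, 0], [0, 0, -0.01, 0, 0, 0], [0, 0, -0.003, 0, 0, 0], [0, 0, 0, 0, 0, 0], [0, 0, 0, 0, 0, 0]], "squeeze": 30}}

```text
clock: 27.1
ee_pos: [0.4574, 0.3914, 0.0619]
tcp_rot: [-0.308, 0.636, 0.308, 0.637]
wrist_force: [0.5, -0.3, -0.1]
gripper_width: 0.847
```

Request:
{"fn": "send_rows", "kwargs": {"motion": [[0, 0, 0, 0, 0, 0], [0, 0, 0, 0, 0, 0], [0, 0, 0, 0, 0, 0], [0, 0, 0, 0, 0, 0], [0, 0, 0, 0, 0, 0], [0, 0, 0, 0, 0, 0]], "gripper": 0.3}}

```text
clock: 27.6
ee_pos: [0.4573, 0.3916, 0.0618]
tcp_rot: [-0.308, 0.636, 0.309, 0.637]
wrist_force: [-0.5, -0.2, 5.8]
gripper_width: 0.503
```

Request:
{"fn": "send_rows", "kwargs": {"motion": [[0, 0, 0.02, 0, 0, 0], [0, 0, 0.03, 0, 0, 0], [0, 0, 0.03, 0, 0, 0], [0, 0, 0.03, 0, 0, 0], [0, 0, 0, 0, 0, 0]]}}

```text
clock: 28.02
ee_pos: [0.4585, 0.3928, 0.178]
tcp_rot: [-0.308, 0.632, 0.309, 0.64]
wrist_force: [-0.4, 0.8, 1.4]
gripper_width: 0.495
```

```bash
python3 -c "
from h import *
st(); t=snap('top','t10'); bar(t)"
```

```text
t 28.02 pos [0.4585 0.3928 0.178 ] x [ 0.009  0.007 -1.   ] yaw 141.7 q [ 0.65  0.29  1.25  0.    1.6  -1.83] F [-0.4  0.8  1.4] w 0.495
bar (345, 194, 38, 6) [ 0.5327 -0.1089] [0.1004 0.0127] 87.0
bar (393, 119, 39, 38) [ 0.6999 -0.2462] [0.0653 0.0943] 45.0
```

Request:
{"fn": "send_rows", "kwargs": {"motion": [[0.0085, -0.036, 0, 0, 0, -0.0735], [0.0085, -0.036, 0, 0, 0, -0.0735], [0.0085, -0.036, 0, 0, 0, -0.0735], [0.0085, -0.036, 0, 0, 0, -0.0735], [0.0085, -0.036, 0, 0, 0, -0.0735], [0.0085, -0.036, 0, 0, 0, -0.0735], [0.0085, -0.036, 0, 0, 0, -0.0735], [0.0085, -0.036, 0, 0, 0, -0.0735]]}}

```text
clock: 28.73
ee_pos: [0.524, 0.1015, 0.1688]
tcp_rot: [-0.11, 0.7, 0.11, 0.698]
wrist_force: [0.1, -0.0, -1.3]
gripper_width: 0.503
```

Request:
{"fn": "send_rows", "kwargs": {"motion": [[0.0085, -0.036, 0, 0, 0, -0.0735], [0.0085, -0.036, 0, 0, 0, -0.0735], [0.0085, -0.036, 0, 0, 0, -0.0735], [0.0085, -0.036, 0, 0, 0, -0.0735], [0.0085, -0.036, -0.02, 0, 0, -0.0735], [0, -0.008, -0.02, 0, 0, 0], [0, 0, 0, 0, 0, 0], [0, 0, 0, 0, 0, 0]]}}

```text
clock: 29.4
ee_pos: [0.5657, -0.0841, 0.1284]
tcp_rot: [0.019, 0.709, -0.018, 0.705]
wrist_force: [0.0, 0.2, -0.3]
gripper_width: 0.501
```

Request:
{"fn": "send_rows", "kwargs": {"motion": [[0, 0, 0, 0, 0, 0], [0, 0, 0, 0, 0, 0]]}}

```text
clock: 29.57
ee_pos: [0.5676, -0.0832, 0.1321]
tcp_rot: [0.018, 0.706, -0.018, 0.708]
wrist_force: [0.7, 0.7, 0.7]
gripper_width: 0.503
```

```bash
python3 -c "
from h import *
st()"
```

```text
t 29.57 pos [ 0.5676 -0.0832  0.1321] x [ 0.002 -0.    -1.   ] yaw 87.1 q [-0.21  0.24  1.39  0.    1.51 -1.73] F [0.7 0.7 0.7] w 0.503
```

Request:
{"fn": "send_rows", "kwargs": {"motion": [[0.001, 0, -0.02, 0, 0, 0], [0, 0, -0.03, 0, 0, 0], [0, 0, -0.025, 0, 0, 0], [0, 0, -0.015, 0, 0, 0], [0, 0, 0, 0, 0, 0], [0, 0, 0, 0, 0, 0]]}}

```text
clock: 30.07
ee_pos: [0.5683, -0.0835, 0.0415]
tcp_rot: [0.018, 0.707, -0.018, 0.707]
wrist_force: [1.0, 0.2, 0.6]
gripper_width: 0.501
```

Request:
{"fn": "send_rows", "kwargs": {"motion": [[0, 0, -0.008, 0, 0, 0], [0, 0, -0.006, 0, 0, 0], [0, 0, -0.003, 0, 0, 0], [0, 0, 0, 0, 0, 0], [0, 0, 0, 0, 0, 0]]}}

```text
clock: 30.48
ee_pos: [0.5681, -0.0845, 0.024]
tcp_rot: [0.019, 0.707, -0.019, 0.707]
wrist_force: [1.3, 0.6, -0.2]
gripper_width: 0.504
```

Request:
{"fn": "send_rows", "kwargs": {"motion": [[0, 0, 0, 0, 0, 0], [0, 0, 0, 0, 0, 0], [0, 0, 0, 0, 0, 0], [0, 0, 0, 0, 0, 0]], "gripper": 0.58}}

```text
clock: 30.82
ee_pos: [0.5682, -0.0845, 0.0241]
tcp_rot: [0.019, 0.707, -0.019, 0.707]
wrist_force: [-0.2, -0.3, -0.1]
gripper_width: 0.58
```

Request:
{"fn": "send_rows", "kwargs": {"motion": [[0, 0, 0.02, 0, 0, 0], [0, 0, 0.03, 0, 0, 0], [0, 0, 0.03, 0, 0, 0], [0, 0, 0.03, 0, 0, 0], [0, 0, 0.03, 0, 0, 0], [0, 0.035, 0.02, 0, 0, -0.1], [0, 0.035, 0, 0, 0, -0.12], [0, 0.035, 0, 0, 0, -0.12]]}}

```text
clock: 31.48
ee_pos: [0.5688, 0.0214, 0.1862]
tcp_rot: [0.141, 0.692, -0.14, 0.694]
wrist_force: [0.3, -0.3, -0.9]
gripper_width: 0.582
```

Request:
{"fn": "send_rows", "kwargs": {"motion": [[0, 0.035, 0, 0, 0, -0.12], [0, 0.035, 0, 0, 0, -0.12], [0, 0.035, 0, 0, 0, -0.12], [0, 0.035, 0, 0, 0, -0.12], [0, 0.035, 0, 0, 0, -0.12], [0, 0.03, 0, 0, 0, -0.12], [0, 0.02, 0, 0, 0, -0.12], [0, 0, 0, 0, 0, -0.12]], "gripper": 0.6}}

```text
clock: 32.15
ee_pos: [0.5673, 0.2496, 0.1836]
tcp_rot: [0.443, 0.551, -0.443, 0.551]
wrist_force: [-0.0, -1.2, -0.3]
gripper_width: 0.598
```

```bash
python3 -c "
from h import *
st(); t=snap('top','t11'); bar(t); a=snap('side','s11')[:,:,::-1]
hsv=cv2.cvtColor(t,cv2.COLOR_RGB2HSV); m=cv2.inRange(hsv,(0,0,170),(180,45,255))
for c in cv2.findContours(m,0,2)[0]:
    x,y,w,h=cv2.boundingRect(c)
    if cv2.contourArea(c)>40 and 330<x<420 and y>130: print((x,y,w,h),onz('top',x+w/2-.5,y+h/2-.5,.042))
cv2.imwrite('pics/c11.png',np.hstack([cv2.resize(t[150:250,150:430,::-1],(560,300)),cv2.resize(a[295:400,220:340],(240,300))]))
"
```

```text
t 32.15 pos [0.5673 0.2496 0.1836] x [-0.     0.001 -1.   ] yaw 12.4 q [0.35 0.34 1.17 0.   1.63 0.14] F [-0.  -1.2 -0.3] w 0.598
bar (345, 193, 38, 7) [ 0.5328 -0.1089] [0.1005 0.0134] 86.4
bar (393, 119, 39, 38) [ 0.7    -0.2463] [0.0653 0.0948] 45.0
(344, 214, 15, 15) [ 0.472  -0.0769  0.042 ]
(365, 207, 15, 14) [ 0.4932 -0.136   0.042 ]
(367, 173, 14, 14) [ 0.5911 -0.1422  0.042 ]
```

View pics/c11.png

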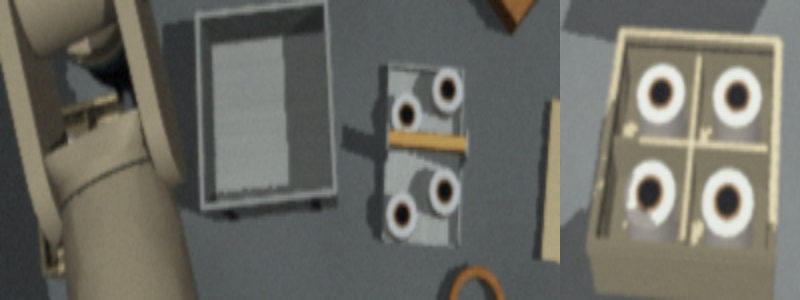

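Request:
{"fn": "send_rows", "kwargs": {"motion": [[-0.0034, -0.036, 0, 0, 0, -0.035], [-0.0034, -0.036, 0, 0, 0, -0.035], [-0.0034, -0.036, 0, 0, 0, -0.035], [-0.0034, -0.036, 0, 0, 0, -0.035], [-0.0034, -0.036, 0, 0, 0, -0.035], [-0.0034, -0.036, 0, 0, 0, -0.035], [-0.0034, -0.036, 0, 0, 0, -0.034], [-0.0034, -0.036, 0, 0, 0, -0.03]]}}

```text
clock: 32.92
ee_pos: [0.5402, -0.0449, 0.1842]
tcp_rot: [0.513, 0.486, -0.513, 0.486]
wrist_force: [0.3, -0.2, 0.0]
gripper_width: 0.603
```

Request:
{"fn": "send_rows", "kwargs": {"motion": [[-0.0034, -0.036, 0, 0, 0, 0], [-0.0034, -0.036, -0.02, 0, 0, 0], [0, 0, -0.02, 0, 0, 0], [0, 0, 0, 0, 0, 0], [0, 0, 0, 0, 0, 0], [0, 0, 0, 0, 0, 0]]}}

```text
clock: 33.42
ee_pos: [0.5345, -0.1141, 0.1451]
tcp_rot: [0.514, 0.486, -0.513, 0.487]
wrist_force: [-0.1, 0.1, 0.5]
gripper_width: 0.601
```

```bash
python3 -c "
from h import *
st()"
```

```text
t 33.42 pos [ 0.5345 -0.1141  0.1451] x [ 0.001 -0.    -1.   ] yaw -3.1 q [-0.28  0.15  1.46  0.    1.52 -0.22] F [-0.1  0.1  0.5] w 0.601
```

Request:
{"fn": "send_rows", "kwargs": {"motion": [[-0.001, 0.004, -0.02, 0, 0, 0], [0, 0, -0.025, 0, 0, 0], [0, 0, -0.025, 0, 0, 0], [0, 0, -0.017, 0, 0, 0], [0, 0, 0, 0, 0, 0], [0, 0, 0, 0, 0, 0], [0, 0, 0, 0, 0, 0]], "squeeze": 100}}

```text
clock: 34.0
ee_pos: [0.5345, -0.1102, 0.0593]
tcp_rot: [0.514, 0.485, -0.513, 0.487]
wrist_force: [0.4, -0.2, 0.5]
gripper_width: 0.601
```

Request:
{"fn": "send_rows", "kwargs": {"motion": [[0, 0, 0, 0, 0, 0], [0, 0, 0, 0, 0, 0], [0, 0, 0, 0, 0, 0], [0, 0, 0, 0, 0, 0], [0, 0, 0, 0, 0, 0], [0, 0, 0, 0, 0, 0], [0, 0, 0, 0, 0, 0], [0, 0, 0, 0, 0, 0]], "gripper": 0.0}}

```text
clock: 34.67
ee_pos: [0.5339, -0.1106, 0.0582]
tcp_rot: [0.514, 0.485, -0.513, 0.487]
wrist_force: [-0.3, 0.7, 5.8]
gripper_width: 0.146
```

Request:
{"fn": "send_rows", "kwargs": {"motion": [[0, 0, 0.005, 0, 0, 0], [0, 0, 0.01, 0, 0, 0], [0, 0, 0.01, 0, 0, 0], [0, 0, 0.01, 0, 0, 0], [0, 0, 0, 0, 0, 0], [0, 0, 0, 0, 0, 0]]}}

```text
clock: 35.17
ee_pos: [0.5335, -0.1106, 0.0928]
tcp_rot: [0.514, 0.485, -0.513, 0.486]
wrist_force: [-0.1, -0.6, -7.3]
gripper_width: 0.146
```

```bash
python3 -c "
from h import *
st();print(sensors.observe()['ft_torque']); a=snap('side','s12')[:,:,::-1]
cv2.imwrite('pics/c12.png',cv2.resize(a[100:240,240:420],(720,560),interpolation=cv2.INTER_CUBIC))"
```

```text
t 35.17 pos [ 0.5335 -0.1106  0.0928] x [ 0.002 -0.001 -1.   ] yaw -3.2 q [-0.27  0.2   1.53 -0.    1.42 -0.22] F [-0.1 -0.6 -7.3] w 0.146
[-0.04498925  0.02920409 -0.03756045]
```

View pics/c12.png

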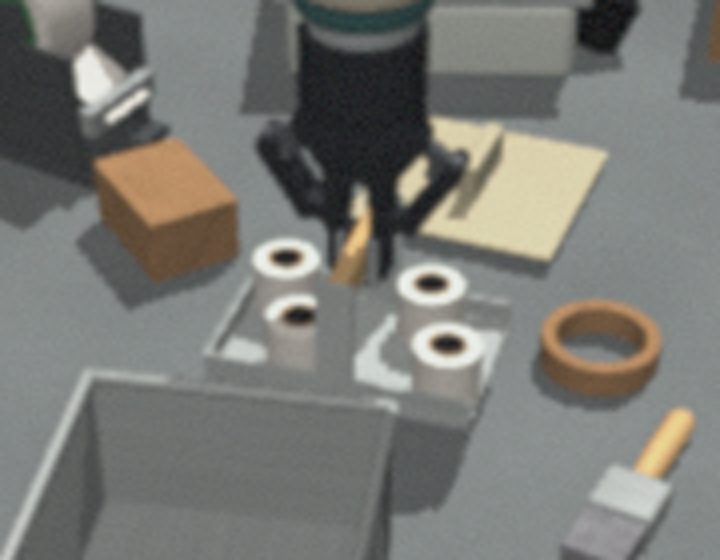

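Request:
{"fn": "send_rows", "kwargs": {"motion": [[0, 0, 0.015, 0, 0, 0], [0, 0, 0.025, 0, 0, 0], [0, 0, 0.03, 0, 0, 0], [0, 0, 0.03, 0, 0, 0], [0, 0, 0.03, 0, 0, 0], [0, 0, 0.02, 0, 0, 0], [0, 0, 0.007, 0, 0, 0], [0, 0, 0, 0, 0, 0]]}}

```text
clock: 35.88
ee_pos: [0.5336, -0.1106, 0.2502]
tcp_rot: [0.514, 0.485, -0.513, 0.487]
wrist_force: [0.9, -0.6, -7.4]
gripper_width: 0.149
```

Request:
{"fn": "send_rows", "kwargs": {"motion": [[0.003, 0.01, 0, 0, 0, 0], [0.006, 0.018, 0, 0, 0, 0], [0.007, 0.022, 0, 0, 0, 0], [0.007, 0.022, 0, 0, 0, 0], [0.007, 0.022, 0, 0, 0, 0], [0.007, 0.022, 0, 0, 0, 0], [0.007, 0.022, 0, 0, 0, 0], [0.007, 0.022, 0, 0, 0, 0]]}}

```text
clock: 36.55
ee_pos: [0.5835, 0.0515, 0.2454]
tcp_rot: [-0.512, -0.487, 0.515, -0.485]
wrist_force: [0.2, -0.4, -7.3]
gripper_width: 0.146
```

Request:
{"fn": "send_rows", "kwargs": {"motion": [[0.007, 0.022, 0, 0, 0, 0], [0.007, 0.018, 0, 0, 0, 0], [0.005, 0.012, 0, 0, 0, 0], [0.002, 0.006, 0, 0, 0, 0], [0, 0, 0, 0, 0, 0], [0, 0, 0, 0, 0, 0]]}}

```text
clock: 37.05
ee_pos: [0.6048, 0.1072, 0.2478]
tcp_rot: [-0.513, -0.486, 0.514, -0.486]
wrist_force: [0.7, -1.0, -5.5]
gripper_width: 0.146
```

```bash
python3 -c "
from h import *
st()"
```

```text
t 37.05 pos [0.6048 0.1072 0.2478] x [-0.002 -0.001 -1.   ] yaw -3.2 q [ 0.12  0.31  1.08 -0.    1.75  0.17] F [ 0.7 -1.  -5.5] w 0.146
```

Request:
{"fn": "send_rows", "kwargs": {"motion": [[0, 0, -0.005, -0.006, -0.1, 0], [0, 0, -0.005, -0.006, -0.1, 0], [0, 0, -0.005, -0.006, -0.1, 0], [0, 0, -0.005, -0.006, -0.1, 0], [0, 0, -0.005, -0.006, -0.1, 0], [0, 0, -0.003, -0.006, -0.1, 0], [0, 0, 0, -0.004, -0.07, 0], [0, 0, 0, -0.004, -0.07, 0]]}}

```text
clock: 37.72
ee_pos: [0.6038, 0.1061, 0.22]
tcp_rot: [0.654, 0.265, -0.304, 0.64]
wrist_force: [0.2, -0.8, -5.1]
gripper_width: 0.147
```

Request:
{"fn": "send_rows", "kwargs": {"motion": [[0, 0, 0, -0.004, -0.07, 0], [0, 0, 0, -0.004, -0.07, 0], [0, 0, 0, -0.004, -0.07, 0], [0, 0, 0, -0.004, -0.07, 0], [0, 0, 0, 0, 0, 0], [0, 0, 0, 0, 0, 0], [0, 0, 0, 0, 0, 0], [0, 0, 0, 0, 0, 0]]}}

```text
clock: 38.38
ee_pos: [0.6057, 0.1071, 0.2222]
tcp_rot: [0.685, 0.171, -0.212, 0.675]
wrist_force: [0.8, 0.3, -4.1]
gripper_width: 0.147
```

```bash
python3 -c "
from h import *
st(); a=snap('side','s13')[:,:,::-1]
cv2.imwrite('pics/c13.png',cv2.resize(a[80:300,210:430],(600,600),interpolation=cv2.INTER_CUBIC))"
```

```text
t 38.38 pos [0.6057 0.1071 0.2222] x [ 0.852 -0.051 -0.521] yaw -3.2 q [ 0.22 -0.26  1.98 -0.55  0.48  0.64] F [ 0.8  0.3 -4.1] w 0.147
```

View pics/c13.png

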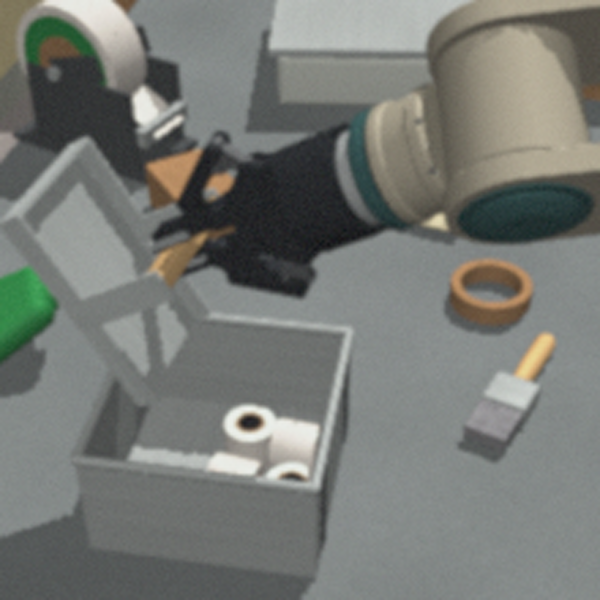

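Request:
{"fn": "send_rows", "kwargs": {"motion": [[0, 0, 0.01, 0.004, 0.07, 0], [0, 0, 0.01, 0.005, 0.085, 0], [0, 0, 0.008, 0.005, 0.085, 0], [0, 0, 0, 0.005, 0.085, 0], [0, 0, 0, 0.005, 0.09, 0], [0, 0, 0, 0.005, 0.09, 0], [0, 0, 0, 0.005, 0.09, 0], [0, 0, 0, 0.005, 0.09, 0]]}}

```text
clock: 39.1
ee_pos: [0.6056, 0.1078, 0.2504]
tcp_rot: [0.587, 0.394, -0.426, 0.565]
wrist_force: [0.8, -0.4, -5.4]
gripper_width: 0.144
```

Request:
{"fn": "send_rows", "kwargs": {"motion": [[0, 0, 0, 0.005, 0.09, 0], [0, 0, 0, 0.005, 0.09, 0], [0, 0, 0, 0.005, 0.09, 0], [0, 0, 0, 0.004, 0.065, 0], [0, 0, 0, 0, 0, 0], [0, 0, 0, 0, 0, 0], [0, 0, 0, 0, 0, 0]]}}

```text
clock: 39.68
ee_pos: [0.6053, 0.1077, 0.2491]
tcp_rot: [0.514, 0.485, -0.513, 0.487]
wrist_force: [0.6, 0.4, -4.2]
gripper_width: 0.151
```

```bash
python3 -c "
from h import *
st(); t=snap('top','t13')
print(sensors.observe()['ft_torque'])
c=cv2.cvtColor(t,cv2.COLOR_RGB2HSV); m=cv2.inRange(c,(0,0,170),(180,45,255))
for k in cv2.findContours(m,0,2)[0]:
    x,y,w,h=cv2.boundingRect(k)
    if cv2.contourArea(k)>20 and 210<x<420 and 130<y<260: print((x,y,w,h))"
```

```text
t 39.68 pos [0.6053 0.1077 0.2491] x [ 0.003 -0.002 -1.   ] yaw -3.1 q [ 0.12  0.3   1.08 -0.    1.75  0.17] F [ 0.6  0.4 -4.2] w 0.151
[ 0.017602    0.01794013 -0.00517033]
```

Level again; carry the tray back to its place.

Request:
{"fn": "send_rows", "kwargs": {"motion": [[-0.005, -0.015, 0, 0, 0, 0], [-0.009, -0.028, 0, 0, 0, 0], [-0.01, -0.03, 0, 0, 0, 0], [-0.01, -0.03, 0, 0, 0, 0], [-0.01, -0.03, 0, 0, 0, 0], [-0.01, -0.03, 0, 0, 0, 0], [-0.01, -0.03, 0, 0, 0, 0], [-0.008, -0.026, 0, 0, 0, 0]]}}

```text
clock: 40.4
ee_pos: [0.5319, -0.1129, 0.2498]
tcp_rot: [-0.514, -0.484, 0.514, -0.488]
wrist_force: [-0.5, -0.2, -5.3]
gripper_width: 0.15
```

Request:
{"fn": "send_rows", "kwargs": {"motion": [[0, 0, -0.03, 0, 0, 0], [0, 0, -0.035, 0, 0, 0], [0, 0, -0.035, 0, 0, 0], [0, 0, -0.035, 0, 0, 0], [0, 0, -0.025, 0, 0, 0], [0, 0, -0.015, 0, 0, 0], [0, 0, 0, 0, 0, 0], [0, 0, 0, 0, 0, 0]]}}

```text
clock: 41.07
ee_pos: [0.5328, -0.1112, 0.0743]
tcp_rot: [-0.513, -0.485, 0.514, -0.487]
wrist_force: [0.6, 0.7, -3.4]
gripper_width: 0.152
```

```bash
python3 -c "
from h import *
st()"
```

```text
t 41.07 pos [ 0.5328 -0.1112  0.0743] x [ 0.001 -0.002 -1.   ] yaw -3.1 q [-0.27  0.21  1.54 -0.    1.38 -0.22] F [ 0.6  0.7 -3.4] w 0.152
```

Request:
{"fn": "send_rows", "kwargs": {"motion": [[0, 0, -0.008, 0, 0, 0], [0, 0, -0.005, 0, 0, 0], [0, 0, -0.002, 0, 0, 0], [0, 0, -0.001, 0, 0, 0], [0, 0, 0, 0, 0, 0], [0, 0, 0, 0, 0, 0]]}}

```text
clock: 41.57
ee_pos: [0.5334, -0.1115, 0.0583]
tcp_rot: [-0.513, -0.485, 0.514, -0.487]
wrist_force: [-0.2, -0.7, -2.6]
gripper_width: 0.145
```

Request:
{"fn": "send_rows", "kwargs": {"motion": [[0, 0, 0, 0, 0, 0], [0, 0, 0, 0, 0, 0], [0, 0, 0, 0, 0, 0], [0, 0, 0, 0, 0, 0], [0, 0, 0, 0, 0, 0]], "gripper": 0.5, "squeeze": 80}}

```text
clock: 41.98
ee_pos: [0.5333, -0.1115, 0.0582]
tcp_rot: [-0.513, -0.485, 0.514, -0.487]
wrist_force: [0.6, -0.6, -0.3]
gripper_width: 0.502
```

Request:
{"fn": "send_rows", "kwargs": {"motion": [[0, 0, 0.02, 0, 0, 0], [0, 0, 0.03, 0, 0, 0], [0, 0, 0.03, 0, 0, 0], [0, 0, 0.03, 0, 0, 0], [0, 0.03, 0.02, 0, 0, 0], [0, 0.04, 0, 0, 0, 0], [0, 0.04, 0, 0, 0, 0], [0, 0.04, 0, 0, 0, 0]]}}

```text
clock: 42.65
ee_pos: [0.5331, 0.04, 0.1886]
tcp_rot: [-0.514, -0.485, 0.514, -0.487]
wrist_force: [0.1, -1.0, 0.3]
gripper_width: 0.504
```

```bash
python3 -c "
from h import *
st(); t=snap('top','t14'); bar(t)
hsv=cv2.cvtColor(t,cv2.COLOR_RGB2HSV); m=cv2.inRange(hsv,(15,50,90),(35,140,255)); m=cv2.morphologyEx(m,cv2.MORPH_CLOSE,np.ones((5,5)))
for z0,lo in ((.013,(400,520)),(.056,(140,240))):
  for c in cv2.findContours(m,0,2)[0]:
    x,y,w,h=cv2.boundingRect(c)
    if cv2.contourArea(c)>400 and lo[0]<x<lo[1] and y>140:
        P=np.array([onz('top',u,v,z0)[:2] for u,v in c[:,0]],np.float32); r=cv2.minAreaRect(P); print(z0,(x,y,w,h),np.round(r[0],4),np.round(r[1],4),round(r[2],2))
cv2.imwrite('pics/c14.png',np.hstack([cv2.resize(t[165:255,410:500,::-1],(400,400),interpolation=cv2.INTER_CUBIC),cv2.resize(t[165:255,150:240,::-1],(400,400),interpolation=cv2.INTER_CUBIC)]))"
```

```text
t 42.65 pos [0.5331 0.04   0.1886] x [ 0.002 -0.002 -1.   ] yaw -3.2 q [ 0.01  0.09  1.44 -0.    1.6   0.06] F [ 0.1 -1.   0.3] w 0.504
bar (345, 194, 38, 7) [ 0.5325 -0.1091] [0.1005 0.0133] 87.0
bar (393, 119, 39, 38) [ 0.7001 -0.2464] [0.0653 0.0947] 45.0
0.013 (421, 183, 59, 61) [ 0.5003 -0.3623] [0.1572 0.1571] 81.72
0.056 (165, 183, 59, 60) [0.5008 0.3629] [0.1554 0.1501] 11.49
```

View pics/c14.png

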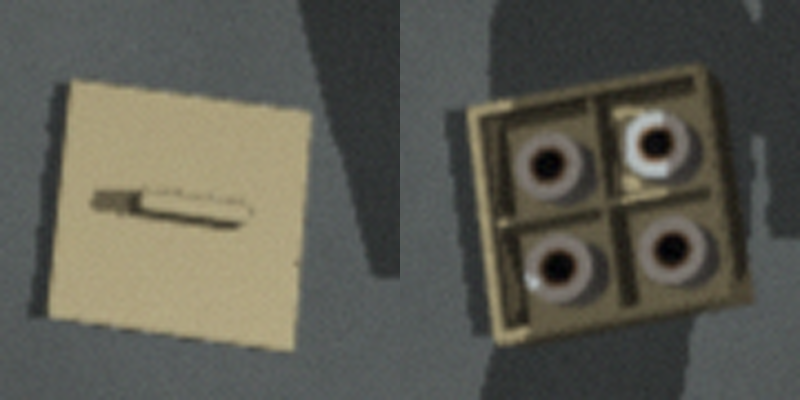

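```bash
python3 -c "
from h import *
C=[(70,130),(420,65),(475,405),(112,478)]
P=np.array([onz('top',155+(x+.5)/6.667-.5,170+(y+.5)/6.667-.5,.056)[:2] for x,y in C]); print(P,P.mean(0),cv2.minAreaRect(P.astype(np.float32)))
print('cross',onz('top',155+277/6.667-.4,170+270/6.667-.4,.046), onz('top',150+(607-400)/4.444-.4,165+208/4.444-.4,.046))
# side-view cross: c2 right half crop, cross approx (622,170)
print('side cross',onz('side',220+(622-400)/3.333-.4,295+168/3.333-.4,.046))
# side rim corners from c2 right
D=[(498,35),(771,45),(758,300),(447,287)]
Q=np.array([onz('side',220+(x-400)/3.333-.4,295+y/3.333-.4,.056)[:2] for x,y in D]); print(Q,Q.mean(0),cv2.minAreaRect(Q.astype(np.float32)))
# lid bar top ends in c14 left
for x,y in [(140,195),(252,212)]: print('lidbar',onz('top',410+x/4.444-.4,165+y/4.444-.4,.045))
"
```

```text
[[0.5605 0.449 ]
 [0.5887 0.3011]
 [0.4439 0.2702]
 [0.4134 0.4197]] [0.501625 0.36    ] ((0.5021304488182068, 0.3599410057067871), (0.1499880850315094, 0.15257947146892548), 11.530864715576172)
cross [0.5019 0.3599 0.046 ] [0.4982 0.3596 0.046 ]
side cross [0.4995 0.3584 0.046 ]
[[0.5906 0.301 ]
 [0.4399 0.2703]
 [0.412  0.4161]
 [0.5595 0.4467]] [0.5005   0.358525] ((0.5003810524940491, 0.3586387634277344), (0.1537952572107315, 0.14897574484348297), 11.514506340026855)
lidbar [ 0.5071 -0.3289  0.045 ]
lidbar [ 0.4963 -0.3982  0.045 ]
```

Request:
{"fn": "send_rows", "kwargs": {"motion": [[-0.002, -0.03, 0, 0, 0, -0.01], [-0.003, -0.038, 0, 0, 0, -0.01], [-0.003, -0.038, 0, 0, 0, -0.01], [-0.003, -0.038, 0, 0, 0, -0.01], [-0.003, -0.038, 0, 0, 0, -0.01], [-0.003, -0.038, 0, 0, 0, -0.01], [-0.003, -0.038, 0, 0, 0, -0.01], [-0.003, -0.038, 0, 0, 0, -0.01]]}}

```text
clock: 43.37
ee_pos: [0.5096, -0.2594, 0.1881]
tcp_rot: [-0.532, -0.464, 0.533, -0.466]
wrist_force: [0.8, 0.4, 0.4]
gripper_width: 0.5
```

Request:
{"fn": "send_rows", "kwargs": {"motion": [[-0.003, -0.038, 0, 0, 0, -0.01], [-0.003, -0.038, -0.02, 0, 0, 0], [-0.003, -0.031, -0.03, 0, 0, 0], [0, 0, -0.03, 0, 0, 0], [0, 0, -0.02, 0, 0, 0], [0, 0, 0, 0, 0, 0], [0, 0, 0, 0, 0, 0], [0, 0, 0, 0, 0, 0]]}}

```text
clock: 44.03
ee_pos: [0.5022, -0.3624, 0.0917]
tcp_rot: [-0.535, -0.461, 0.535, -0.464]
wrist_force: [0.3, -0.4, 0.3]
gripper_width: 0.499
```

```bash
python3 -c "
from h import *
st()"
```

```text
t 44.03 pos [ 0.5022 -0.3624  0.0917] x [ 0.002 -0.004 -1.   ] yaw -8.3 q [-0.68  0.39  1.29 -0.    1.46 -0.54] F [ 0.3 -0.4  0.3] w 0.499
```

Request:
{"fn": "send_rows", "kwargs": {"motion": [[-0.001, 0, -0.02, 0, 0, 0], [0, 0, -0.025, 0, 0, 0], [0, 0, -0.018, 0, 0, 0], [0, 0, -0.008, 0, 0, 0], [0, 0, -0.003, 0, 0, 0], [0, 0, 0, 0, 0, 0], [0, 0, 0, 0, 0, 0]]}}

```text
clock: 44.62
ee_pos: [0.5013, -0.3627, 0.0177]
tcp_rot: [-0.535, -0.461, 0.535, -0.464]
wrist_force: [-0.5, -0.1, 0.4]
gripper_width: 0.498
```

Request:
{"fn": "send_rows", "kwargs": {"motion": [[0, 0, 0, 0, 0, 0], [0, 0, 0, 0, 0, 0], [0, 0, 0, 0, 0, 0], [0, 0, 0, 0, 0, 0], [0, 0, 0, 0, 0, 0], [0, 0, 0, 0, 0, 0], [0, 0, 0, 0, 0, 0]], "gripper": 0.0}}

```text
clock: 45.2
ee_pos: [0.501, -0.3626, 0.017]
tcp_rot: [-0.535, -0.461, 0.535, -0.464]
wrist_force: [-0.1, 0.7, 5.0]
gripper_width: 0.151
```

Request:
{"fn": "send_rows", "kwargs": {"motion": [[0, 0, 0.01, 0, 0, 0], [0, 0, 0.02, 0, 0, 0], [0, 0, 0.03, 0, 0, 0], [0, 0, 0.03, 0, 0, 0], [0, 0, 0.035, 0, 0, 0], [0, 0, 0.035, 0, 0, 0], [0, 0, 0.02, 0, 0, 0], [0, 0, 0, 0, 0, 0]]}}

```text
clock: 45.87
ee_pos: [0.5016, -0.3632, 0.2021]
tcp_rot: [0.535, 0.459, -0.535, 0.466]
wrist_force: [0.3, 0.1, -2.0]
gripper_width: 0.147
```

```bash
python3 -c "
from h import *
st();print(sensors.observe()['ft_torque'])"
```

```text
t 45.87 pos [ 0.5016 -0.3632  0.2021] x [ 0.007 -0.008 -1.   ] yaw -8.3 q [-0.69  0.32  1.16 -0.    1.65 -0.54] F [ 0.3  0.1 -2. ] w 0.147
[0.02050127 0.02025538 0.05634513]
```

Request:
{"fn": "send_rows", "kwargs": {"motion": [[0, 0.02, 0, 0, 0, 0.0173], [0, 0.036, 0, 0, 0, 0.0173], [0, 0.038, 0, 0, 0, 0.0173], [0, 0.038, 0, 0, 0, 0.0173], [0, 0.038, 0, 0, 0, 0.0173], [0, 0.038, 0, 0, 0, 0.0173], [0, 0.038, 0, 0, 0, 0.0173], [0, 0.038, 0, 0, 0, 0.0173]]}}

```text
clock: 46.53
ee_pos: [0.499, -0.0761, 0.1934]
tcp_rot: [-0.5, -0.499, 0.503, -0.498]
wrist_force: [-0.0, 0.3, -3.6]
gripper_width: 0.146
```

Request:
{"fn": "send_rows", "kwargs": {"motion": [[0, 0.038, 0, 0, 0, 0.0173], [0, 0.038, 0, 0, 0, 0.0173], [0, 0.038, 0, 0, 0, 0.0173], [0, 0.038, 0, 0, 0, 0.0173], [0, 0.038, 0, 0, 0, 0.0173], [0, 0.038, 0, 0, 0, 0.0173], [0, 0.038, 0, 0, 0, 0.0173], [0, 0.038, 0, 0, 0, 0.0173]]}}

```text
clock: 47.2
ee_pos: [0.499, 0.2275, 0.1933]
tcp_rot: [0.464, 0.532, -0.467, 0.532]
wrist_force: [0.8, 0.3, -3.5]
gripper_width: 0.151
```

Request:
{"fn": "send_rows", "kwargs": {"motion": [[0, 0.038, 0, 0, 0, 0.0173], [0, 0.038, 0, 0, 0, 0.0173], [0, 0.038, 0, 0, 0, 0.0173], [0, 0.02, -0.02, 0, 0, 0.0173], [0, 0, -0.03, 0, 0, 0], [0, 0, -0.03, 0, 0, 0], [0, 0, 0, 0, 0, 0], [0, 0, 0, 0, 0, 0]]}}

```text
clock: 47.87
ee_pos: [0.4986, 0.3588, 0.1122]
tcp_rot: [0.445, 0.548, -0.45, 0.547]
wrist_force: [-0.2, -0.7, -2.7]
gripper_width: 0.148
```

Request:
{"fn": "send_rows", "kwargs": {"motion": [[0, 0, 0, 0, 0, 0], [0, 0, 0, 0, 0, 0]]}}

```text
clock: 48.03
ee_pos: [0.5014, 0.3602, 0.1182]
tcp_rot: [0.448, 0.546, -0.447, 0.548]
wrist_force: [1.0, 0.3, -1.9]
gripper_width: 0.147
```

```bash
python3 -c "
from h import *
st()"
```

```text
t 48.03 pos [0.5014 0.3602 0.1182] x [ 0.004  0.    -1.   ] yaw 11.5 q [ 0.56  0.37  1.27 -0.    1.5   0.36] F [ 1.   0.3 -1.9] w 0.147
```

Request:
{"fn": "send_rows", "kwargs": {"motion": [[0, 0, -0.015, 0, 0, 0], [0, 0, -0.015, 0, 0, 0], [0, 0, -0.01, 0, 0, 0], [0, 0, -0.003, 0, 0, 0], [0, 0, -0.003, 0, 0, 0], [0, 0, 0, 0, 0, 0], [0, 0, 0, 0, 0, 0]]}}

```text
clock: 48.62
ee_pos: [0.5008, 0.3602, 0.0706]
tcp_rot: [0.448, 0.547, -0.447, 0.548]
wrist_force: [0.5, 0.0, -2.1]
gripper_width: 0.149
```

Request:
{"fn": "send_rows", "kwargs": {"motion": [[0, 0, -0.002, 0, 0, 0], [0, 0, -0.002, 0, 0, 0], [0, 0, -0.002, 0, 0, 0], [0, 0, 0, 0, 0, 0], [0, 0, 0, 0, 0, 0]]}}

```text
clock: 49.03
ee_pos: [0.5007, 0.3602, 0.065]
tcp_rot: [0.448, 0.547, -0.447, 0.548]
wrist_force: [-2.2, -2.4, 5.3]
gripper_width: 0.148
```

Request:
{"fn": "send_rows", "kwargs": {"motion": [[0, 0, -0.001, 0, 0, 0], [0, 0, 0, 0, 0, 0], [0, 0, 0, 0, 0, 0]]}}

```text
clock: 49.28
ee_pos: [0.5008, 0.3603, 0.0651]
tcp_rot: [0.448, 0.547, -0.447, 0.548]
wrist_force: [-5.1, -3.8, 11.3]
gripper_width: 0.152
```

Request:
{"fn": "send_rows", "kwargs": {"motion": [[0, 0, 0, 0, 0, 0], [0, 0, 0, 0, 0, 0], [0, 0, 0, 0, 0, 0], [0, 0, 0, 0, 0, 0], [0, 0, 0, 0, 0, 0]], "gripper": 0.5}}

```text
clock: 49.7
ee_pos: [0.5003, 0.3599, 0.0623]
tcp_rot: [0.447, 0.547, -0.448, 0.548]
wrist_force: [0.2, 0.4, 0.8]
gripper_width: 0.499
```

Request:
{"fn": "send_rows", "kwargs": {"motion": [[0, 0, 0.015, 0, 0, 0], [0, 0, 0.03, 0, 0, 0], [0, 0, 0.03, 0, 0, 0], [0, 0, 0.03, 0, 0, 0], [0, 0, 0.03, 0, 0, 0], [-0.03, -0.02, 0.01, 0, 0, 0], [-0.03, -0.02, 0, 0, 0, 0], [-0.03, -0.02, 0, 0, 0, 0]]}}

```text
clock: 50.37
ee_pos: [0.4097, 0.2995, 0.208]
tcp_rot: [0.447, 0.547, -0.447, 0.548]
wrist_force: [-0.5, 0.8, 0.5]
gripper_width: 0.498
```

Request:
{"fn": "send_rows", "kwargs": {"motion": [[-0.01, -0.04, 0, 0, 0, 0], [0, -0.04, 0, 0, 0, 0], [0, -0.04, 0, 0, 0, 0], [0, -0.04, 0, 0, 0, 0], [0, -0.04, 0, 0, 0, 0], [0, -0.04, 0, 0, 0, 0], [0, -0.04, 0, 0, 0, 0], [0, 0, 0, 0, 0, 0]]}}

```text
clock: 51.03
ee_pos: [0.4001, 0.0143, 0.2077]
tcp_rot: [0.449, 0.545, -0.45, 0.547]
wrist_force: [-0.3, 0.9, -0.3]
gripper_width: 0.496
```

```bash
python3 -c "
from h import *
st(); t=snap('top','t20'); bar(t); a=snap('side','s20')
hsv=cv2.cvtColor(t,cv2.COLOR_RGB2HSV); m=cv2.inRange(hsv,(15,50,90),(35,140,255)); m=cv2.morphologyEx(m,cv2.MORPH_CLOSE,np.ones((3,3)))
for c in cv2.findContours(m,0,2)[0]:
    x,y,w,h=cv2.boundingRect(c)
    if cv2.contourArea(c)>400 and 140<x<240 and y>140:
        P=np.array([onz('top',u,v,.061)[:2] for u,v in c[:,0]],np.float32); r=cv2.minAreaRect(P); print((x,y,w,h),np.round(r[0],4),np.round(r[1],4),round(r[2],2))
i=np.vstack([cv2.resize(t[120:250,150:430,::-1],(646,300)),cv2.resize(a[100:400,100:460,::-1][0:300],(360,300))[:, :].repeat(1,0) if 0 else cv2.resize(a[180:400,120:460,::-1],(646,300))])
cv2.imwrite('pics/c20.png',i)"
```

```text
t 51.03 pos [0.4001 0.0143 0.2077] x [ 0.001 -0.004 -1.   ] yaw 11.1 q [-0.05 -0.31  1.77 -0.    1.67 -0.25] F [-0.3  0.9 -0.3] w 0.496
bar (345, 194, 38, 7) [ 0.5325 -0.1091] [0.1005 0.0133] 87.0
bar (392, 119, 40, 38) [ 0.7001 -0.2464] [0.0653 0.0943] 45.0
(164, 178, 62, 65) [0.5014 0.3578] [0.1584 0.1601] 11.6
```

View pics/c20.png

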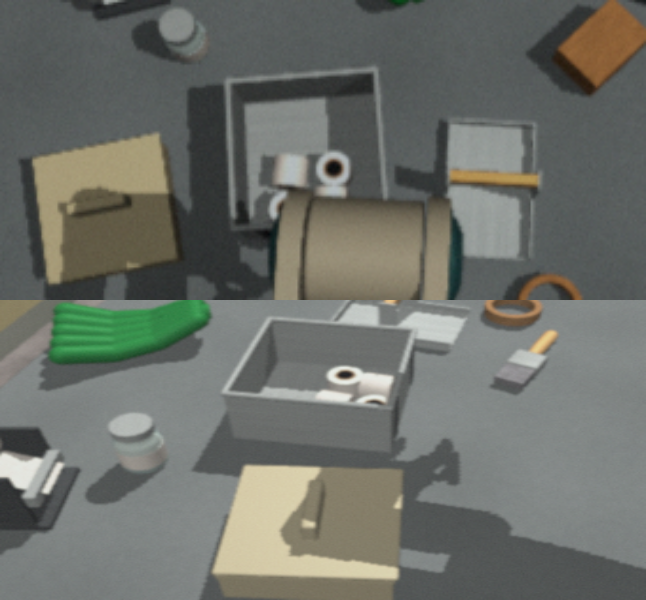

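```bash
python3 -c "
from h import *
print(order.hand_in())"
```

```text
the job is handed in; nothing more can be done
None
```

The job is handed in at about 51 s of the 208 s allowed. The three second-layer rolls and the stray went into the tray and were tipped into the bin. The empty tray is back flat on the table and the lid is on the tub.

**Last checks:**
- **Lid:** the descent stopped where the lid should be fully seated, at a tool height of 65 mm. The lid outline measured about 158 x 160 mm at that height, centred on the tub within about 2 mm.
- **Rolls:** four rolls show in the bin. The tub was seen holding only its four bottom rolls just before the lid went on.
- **Tray and jar:** the tray is empty and flat, and the jar is standing.

**Problems on the way:**
- **Contact while placing the stray:** the gripper struck something, probably the tray's carrying bar. The wrist force read about 32 N, against the 40 N limit on the arm or gripper pressing on something. That reading came only at the end of the move, so a brief higher peak cannot be ruled out. It pushed the tray about 15 mm and left the stray leaning on the end wall, so I regripped it and stood it upright.
- **Tray shift:** the tray later moved about 11 mm more, probably the announced knock. I measured it again before going on.

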